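# Set the date coder and hold a can over its print head

## Robot

A 6-joint arm with a two-finger parallel gripper is mounted at the origin on the work surface. World frame = base frame: x ahead of the robot, y to its left, z up, the work surface at z = 0. Lengths are in mm, angles in rad, forces in N, time in s.
With the tool pointing down it reaches from about 400 to 925 mm from the base axis. Payload 12.5 kg.
Tool frame: the origin (TCP) lies at the very end of the fingers, on their centre line; the grasp point (between the pads) lies ctrl.tcp_to_grasp behind it (ctrl.tcp_to_grasp is the distance from the TCP to the grasp point, in mm); y points along the fingers, z is the direction in which the jaws open and shut, and the axes are right-handed (so a half turn about y gives the same grasp; the last joint's range is limited). The gripper opens to 95 mm and grips with 3 to 60 N. Pads are 20 mm wide; open, the fingers measure 119 mm over their backs; the gripper's body (75 mm by 180 mm) begins 59 mm behind the grasp point.
Start: joints at [1.001, 0.491, 1.559, -0, 1.092, -0.106], TCP at [279.582, 559.003, 180.361] pointing down, gripper open.
Joint ranges: [-3.1, 3.1], [-0.84, 2.19], [0.05, 2.79], [-1.13, 4.28], [0.06, 2.93], [-2.69, 2.69]. Speed limits (rad/s): [2.22, 2.22, 2.79, 3.14, 3.14, 3.14].

## Interface

Orientations are given as a rotation vector (axis times angle).
In Python, from plant import ctrl gives the robot as it stands.
- The arm moves only by the tool arm_command, never from a script. Its argument "motion" is text: rows parted by semicolons, each of 7 numbers parted by spaces: the turn, a rotation vector about the tool's x, y, z each as a share of pi/4 rad, from -1 to 1, then the shift along the tool's x, y, z each as a share of 0.15 m, from -1 to 1, then the closure, from 0 (fully open) to 1 (shut). In form: ax ay az x y z fingers; .... A call has 1 to 8 rows; each row is the pose to reach, as a shift and turn from the pose commanded when the call began, along the tool's axes at that moment; what a row does not reach only later rows make up. A row lasts 1/10 s, in which the tool goes at most 50 mm and 8.59 degrees, less where a joint would pass 70% of its speed; a pose out of reach is approached as far as the arm can. A call with a number of a shift or a turn outside -1 to 1 is refused whole. A call with a gripper value outside its range is refused whole. The fingers move at their own pace and stop on an object; "force" is the grip in N (left out, the last holds). Time passes only in rows, so rows that repeat a pose let the fingers close. It gives the time, the measured TCP pose, the force and the opening at its end, in the units of the state.
- ctrl.read_state(): the state, without advancing time (a new reading comes with each control period).
- ctrl.grab_frame(name): name is "side" or "top" or "wrist"; returns (picture, depth): 384x512x3 uint8, blue, green, red; 384x512 float32, mm along the optical axis (not along the pixel's ray), 0 where there is no reading.
- ctrl.calibration(name): a dict with "fx", "fy", "cx", "cy" (pixels), "k1" (the pictures are not rectified: a ray, as slopes to the right and down, at radius r is drawn at 1 + k1 r^2 times it, then the intrinsics apply), "extrinsics" (4x4, takes a point from camera to world coordinates). Camera axes: x right, y up, looking along -z (the intrinsics and any distortion apply to the point x, -y, -z); pixel columns grow to the right and rows downward; lengths in mm; the calibration is good to about 2 mm. A picture is of the moment at which its call begins: read the wrist's pose just before it. calibration takes no time and is no camera call; for the wrist camera it gives the pose at the moment of the call.
- ctrl.job_done(): hands the job in, once; it reports no verdict.
The state is a dict: "t": time; "joint_pos": joint angles; "qvel": joint speeds; "effort": joint torques, N m; "ee_pos": TCP position; "eef_rot": TCP orientation; "force": force on the tool from outside, world axes, zero at the start; "moment": the same for the moment, N m; "gripper_width": opening from 0.0 (shut) to 1.0 (fully open).
Only numpy, scipy, OpenCV 4.12 (cv2) and the standard library are available. Lean on these libraries where they do the work, as an engineer would, in place of code of your own. Each camera call takes 0.05 s, during which the arm holds its last target.

## Task

The date coder's print head is off its mark: turn the coder's handwheel until the black line on the head lines up with the brass pointer, without pushing the head itself, and let go of the wheel. Then pick up the slim can, carry it over the white guide rail and finish still holding it: upright, steady and centred over the print head, its bottom about 8 mm above the head. The can must never touch the rail or the coder, and the wide can and the tape roll stay where they are.

Things in the scene. Friction and masses are not known exactly. Their poses are not given: they have to be found in the camera images.
- coder: Grey bench date coder, fixed. Bed 180 x 310 mm (its x, y), flat top 50 mm above the table; origin at the centre of its underside. The handwheel stands at its y = -90 mm, the print head slides along its y axis at x = 0.
- wheel (a joint): Angle of the handwheel (rad), 0 to 4.2, stops at both ends; grows when turned clockwise seen from above. At 0 the grip bar lies along the coder's x axis. One rad moves the print head 20 mm towards the coder's +y (rack and pinion); the wheel stays where it is left (about 0.1 N m of friction).
- wheel_grip (a point): Point on the handwheel's vertical axis, inside its grip bar, at a good height to grip. Handwheel: spoked, black rim of 112 mm outer diameter whose top is 24 mm below this point; on it an upright black grip bar 70 mm long, 16 mm thick, standing up to 16 mm above this point and turning with the wheel.
- head: Print head: square aluminium block 56 x 56 mm, 32 mm high, on the coder's bed, with a dark round window in its top. Origin at the centre of its top face (85 mm above the table), axes as the coder's. A black line on its top and on its +x face marks its middle (its y = 0). Moved by the handwheel only.
- pointer: Small dark post clamped to the coder's bed on the +x side of the head, with a brass pointer bar 4 mm wide at the height of the head's top, directed to the coder's -x. Fixed; origin at the centre of its underside, on the bed; the pointer lies at its y = 0, axes as the coder's. The head is on its mark when head and pointer have the same y in the coder's frame; at the start the head stands 34 to 70 mm short of it (towards the handwheel).
- rail: White guide rail, 440 mm long along its x axis, 20 mm thick, on three steel posts; top of the screws 104 mm above the table, feet 36 mm wide. Fixed between the cans and the coder; origin on the table under its middle; +y is the coder's side.
- slim_can: The slim can: white and aluminium, closed, 53 mm in diameter, 134 mm high, about 0.2 to 0.4 kg, standing loose on the table. Straight wall from 10 to 120 mm above its bottom. Origin at the centre of its bottom, z up.
- wide_can: Bystander: the wide can, 66 mm in diameter, 120 mm high with its black cap, standing loose near the slim can. Origin at the centre of its bottom. (Farther right, clear of the work, stands a fixed cardboard tray of such cans, 125 mm high.)
- tape: Bystander: roll of clear tape lying flat, 96 mm in diameter, 48 mm high. Origin at the centre of its underside.
Mind the look-alikes: they are no part of the job. What is shaped like the slim_can but blue is not meant.

How it is judged (in metres and radians):
On the way, in this order (a step that is already met when the one before it is completed fails the run):
1. the print head stands on its mark (within 4 mm) and the handwheel is let go (y of head in the frame of pointer between -0.004 and 0.004 m and contact force between the fingers and coder below 0.1 N), for 0.2 s.
2. the slim can passes over the guide rail (height (world z) of slim_can above 0.104 m and y of slim_can in the frame of rail between -0.06 and 0.06 m and x of slim_can in the frame of rail between -0.22 and 0.22 m), for 0.02 s.
At the end, for the whole second after the job is handed in: The head is on its mark within 4 mm; the slim can is held in the gripper, still, within 5 degrees of upright, its bottom's centre within 7 mm of the head's centre seen from above and 2 to 14 mm above the head's top; wide can and tape roll within 20 mm of where they were, the wide can standing (y of head in the frame of pointer between -0.004 and 0.004 m and horizontal distance between slim_can and head below 0.007 m and z of slim_can in the frame of head between 0.002 and 0.014 m and angle between slim_can's own z axis and vertical below 0.08 rad and linear speed of slim_can below 0.02 m/s and contact force between slim_can and the fingers above 0.5 N and contact force between slim_can and coder below 0.1 N and distance of each of wide_can, tape from where it was at the start of the episode below 0.02 m and angle between wide_can's own z axis and vertical below 0.1 rad); the arm keeps its last pose, push and grip.
It fails at once if the slim can touches the coder or its head (contact force between slim_can and coder above 0.5 N).
It fails at once if the slim can touches the guide rail (contact force between slim_can and rail above 0.5 N).
It fails at once if the print head is pushed directly (contact force between the fingers and head above 2 N).
It fails at once if the wide can or the tape roll is moved by more than 20 mm (distance of any of wide_can, tape from where it was at the start of the episode above 0.02 m).
It also fails if it takes over 67 s, if anything falls off the work surface, if the arm or the gripper's body presses on something with over 40 N, if the wrist force passes 120 N, or if a joint passes its speed limit or range.

## Working session

There is one attempt and no reset: what is moved stays moved. The work goes in short steps, Python scripts to look and compute and a tool call to move; the robot and the scene stay as the last step left them, time stands still between calls to the robot, and variables do not carry over. Pictures are saved under pics/ and viewed, and the job is handed in when it is done.

Besides the shell and the picture viewer there is one more tool, called after "Emit:" as name(argument=value, ...), one argument or row to a line, values as JSON. arm_command: Moves the arm, as the interface text tells. Shift numbers are shares of 0.15 m and turn numbers shares of pi/4 rad, none past 1 either way. Its arguments: {"type":"object","properties":{"motion":{"type":"string"},"force":{"type":"number"}},"required":["motion"]}

```bash
ls; mkdir -p pics
python3 - <<'E'
from plant import ctrl
import cv2, numpy as np
print(ctrl.read_state()); print(ctrl.tcp_to_grasp)
for n in ("top","side"):
    im,d=ctrl.grab_frame(n); cv2.imwrite(f"pics/{n}0.png",im); np.savez(f"{n}0.npz",im=im,d=d)
    c=ctrl.calibration(n); print(n,c)
E
```

```text
pics
{'t': 0.0, 'joint_pos': array([ 1.00139226e+00,  4.91568438e-01,  1.55949461e+00,  2.38690048e-05,
        1.09169513e+00, -1.05630972e-01]), 'qvel': array([-0.0005207 , -0.00104835,  0.00019715,  0.00094966,  0.00033101,
        0.00093697]), 'effort': array([-9.69981229e-04, -6.12655377e+01, -2.58186257e+01,  6.91937422e-02,
        4.82142437e-02, -9.57019483e-05]), 'ee_pos': array([279.40493193, 558.72878737, 179.74070908]), 'eef_rot': array([-1.54112871,  0.36403921, -0.36339676]), 'force': array([-0.40495572, -0.33826775,  0.37282149]), 'moment': array([-0.02792572, -0.01416962,  0.01727715]), 'gripper_width': 0.9982021591891727}
18.8
top {'fx': 369.9080161491455, 'fy': 369.9080161491455, 'cx': 254.73736588679597, 'cy': 191.25138494159316, 'k1': -0.08772809831243693, 'extrinsics': array([[ 4.07470684e-03,  9.95105185e-01, -9.87373658e-02,
         5.03921440e+02],
       [-9.99985541e-01,  3.70827095e-03, -3.89445544e-03,
        -3.56731128e+01],
       [-3.50924790e-03,  9.87518069e-02,  9.95105907e-01,
         9.81700385e+02],
       [ 0.00000000e+00,  0.00000000e+00,  0.00000000e+00,
         1.00000000e+00]])}
side {'fx': 407.1867361580858, 'fy': 407.1867361580858, 'cx': 258.80780893590577, 'cy': 190.84014504862492, 'k1': -0.09255361330067775, 'extrinsics': array([[-9.81372110e-01,  1.05807847e-01, -1.60354239e-01,
         4.31860549e+02],
       [-1.90808636e-01, -6.34039782e-01,  7.49390165e-01,
         6.09524033e+02],
       [-2.23796068e-02,  7.66027580e-01,  6.42418010e-01,
         6.51053103e+02],
       [ 0.00000000e+00,  0.00000000e+00,  0.00000000e+00,
         1.00000000e+00]])}
```

View pics/top0.png

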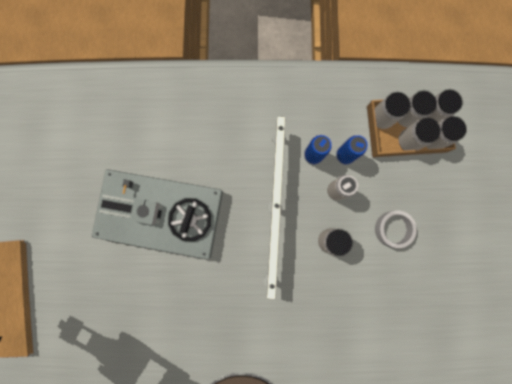

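View pics/side0.png

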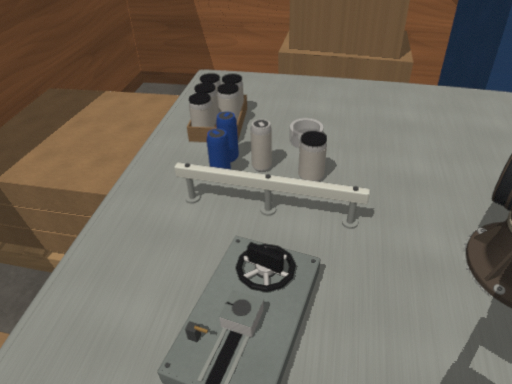

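```bash
cat > h.py <<'E'
import numpy as np, cv2
from plant import ctrl
from scipy.spatial.transform import Rotation as R
def K(c): return np.array([[c['fx'],0,c['cx']],[0,c['fy'],c['cy']],[0,0,1.]]), np.array([c['k1'],0,0,0.])
def rays(c,uv):
    k,dc=K(c); p=cv2.undistortPoints(np.array(uv,float).reshape(-1,1,2),k,dc,None,None,None).reshape(-1,2) if 0 else cv2.undistortPoints(np.array(uv,float).reshape(-1,1,2),k,dc).reshape(-1,2)
    return np.c_[p[:,0],-p[:,1],-np.ones(len(p))]
def plane(c,uv,z):
    E=c['extrinsics']; d=rays(c,uv)@E[:3,:3].T; o=E[:3,3]
    s=(np.asarray(z)-o[2])/d[:,2]; return o+d*s[:,None] if np.ndim(s) else o+d*s
def withd(c,uv,dep):
    E=c['extrinsics']; return (rays(c,uv)*np.array(dep).reshape(-1,1))@E[:3,:3].T+E[:3,3]
def cloud(c,d):
    v,u=np.mgrid[:d.shape[0],:d.shape[1]]
    return withd(c,np.c_[u.ravel(),v.ravel()],d.ravel()).reshape(*d.shape,3)
def proj(c,P):
    E=c['extrinsics']; q=(np.atleast_2d(P)-E[:3,3])@E[:3,:3]; q=q*[1,-1,-1]
    k,dc=K(c); return cv2.projectPoints(q,np.zeros(3),np.zeros(3),k,dc)[0].reshape(-1,2)
E
python3 - <<'E'
import cv2
a=cv2.imread('pics/top0.png'); 
cv2.imwrite('pics/tc1.png',cv2.resize(a[160:270,85:235],None,fx=5,fy=5,interpolation=cv2.INTER_CUBIC))
cv2.imwrite('pics/tc2.png',cv2.resize(a[100:310,255:425],None,fx=2.8,fy=2.8,interpolation=cv2.INTER_CUBIC))
a=cv2.imread('pics/side0.png')
cv2.imwrite('pics/sc1.png',cv2.resize(a[230:384,155:325],None,fx=3.8,fy=3.8,interpolation=cv2.INTER_CUBIC))
E
```

```text
(no output)
```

View pics/tc1.png

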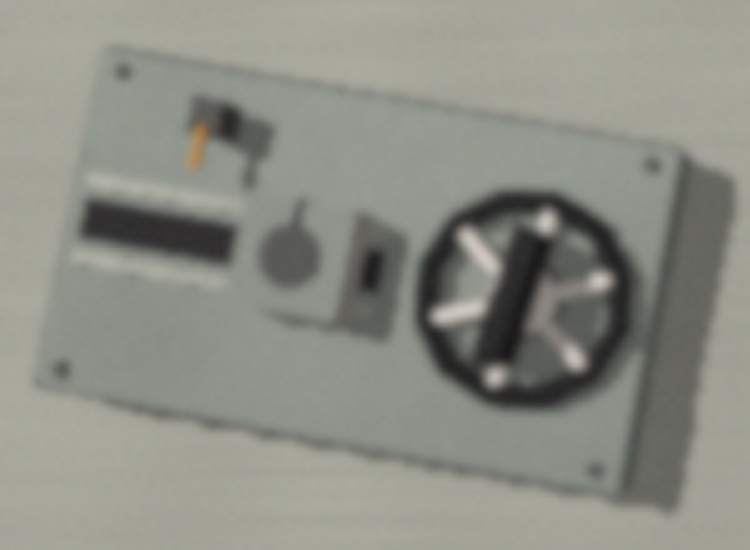

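View pics/tc2.png

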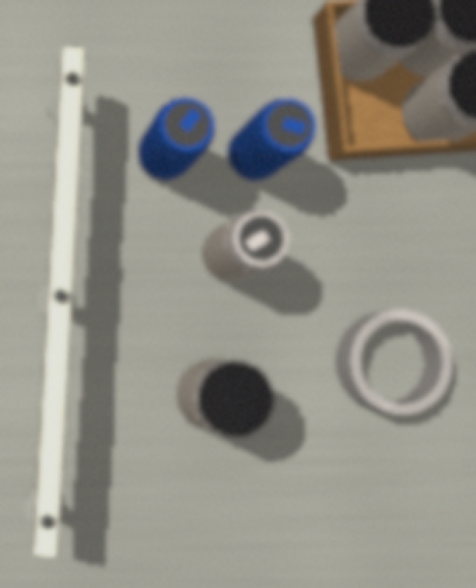

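View pics/sc1.png

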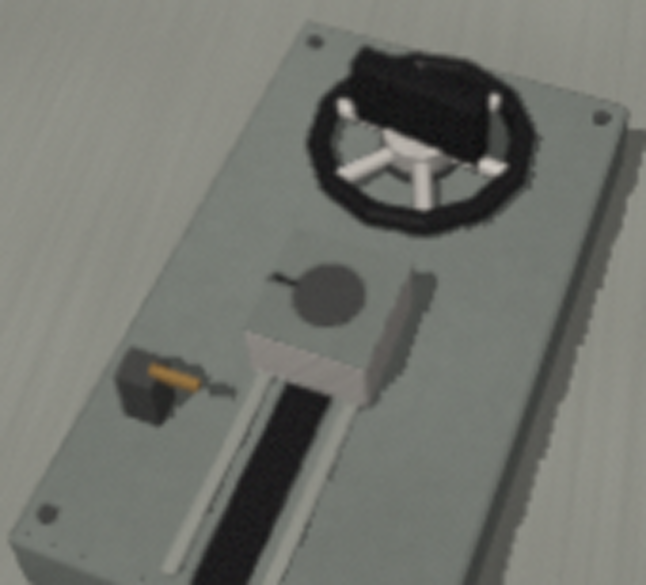

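Run:
```python
from h import *
from scipy.optimize import least_squares
c=ctrl.calibration('top'); f=np.load('top0.npz'); d=f['d']; X=cloud(c,d)
o=lambda p:np.array(p)/5+[85,160]-0.4
cor=plane(c,o([(108,47),(683,147),(622,497),(37,383)]),50)
print(cor[:,:2]); print(np.linalg.norm(cor-np.roll(cor,-1,0),axis=1))
# model corners coder: TL=(+x,+y)=(90,155); TR=(90,-155); BR(-90,-155); BL(-90,155)
M=np.array([(90,155),(90,-155),(-90,-155),(-90,155)])
def res(p):
    a=p[2];Rm=np.array([[np.cos(a),-np.sin(a)],[np.sin(a),np.cos(a)]]);return (M@Rm.T+p[:2]-cor[:,:2]).ravel()
s=least_squares(res,[600,250,0]);print(s.x,s.fun.round(1))
a=s.x[2];Rm=np.array([[np.cos(a),-np.sin(a)],[np.sin(a),np.cos(a)]])
tc=lambda P:(P[:,:2]-s.x[:2])@Rm
def dz(u,v): return X[int(round(v)),int(round(u))]
for n,p,z in [('window',(289,258),85),('line',(300,210),85),('ptr1',(203,127),85),('ptr2',(194,167),85),('rim',(523,299),None),('bar',(515,298),None),('bed',(400,400),None)]:
    uv=o([p])[0]; P=dz(*uv)
    print(n,uv,P.round(1), 'coder',tc(P[None]).round(1), (tc(plane(c,[uv],z)).round(1), plane(c,[uv],z).round(1)) if z else '')
# rim height
uv=o([(523+100*np.cos(t),299+103*np.sin(t)) for t in np.arange(0,6.28,.4)])
print('rim z',[round(float(dz(*q)[2])) for q in uv])
for n,uv in [('slim top',(347,185)),('wide top',(339,242)),('rail',(278,190)),('tape',(383,230))]: print(n,dz(*uv).round(1))
```

```text
[[652.8219952  352.74631862]
 [601.78660052  53.02392549]
 [425.90248613  81.5143341 ]
 [479.51302311 382.93502083]]
[304.03638672 178.17666817 306.15113925 175.91861058]
[ 5.40006026e+02  2.17554900e+02 -1.70873107e-01] [ 2.2  2.2  0.6 -3.5 -0.9 -1.4 -1.8  2.7]
window [142.4 211.2] [543.2 243.   86.6] coder [[-1.1 25.6]] (array([[-1.5, 25. ]]), array([[542.8, 242.5,  85. ]]))
line [144.6 201.6] [565.6 237.3  83. ] coder [[21.8 23.8]] (array([[22.6, 24.4]]), array([[566.4, 237.7,  85. ]]))
ptr1 [125.2 185. ] [607.3 288.6  84.5] coder [[54.2 81.4]] (array([[54.3, 80.8]]), array([[607.2, 287.9,  85. ]]))
ptr2 [123.4 193. ] [587.3 292.4  85.7] coder [[33.9 81.8]] (array([[34.1, 81.1]]), array([[587.4, 291.7,  85. ]]))
rim [189.2 219.4] [524.2 124.2 101.1] coder [[  0.3 -94.7]] 
bar [187.6 219.2] [524.1 125.9 105.2] coder [[ -0.1 -93.1]] 
bed [164.6 239.6] [472.1 193.9  48. ] coder [[-62.9 -34.9]] 
rim z [62, 65, 64, 64, 64, 65, 68, 65, 63, 65, 62, 64, 64, 64, 64, 65]
slim top [ 603.4 -246.1  134.1]
wide top [ 471.6 -229.1  117.1]
rail [594.6 -87.9 100.3]
tape [ 499.  -357.5   48.8]
```

Run:
```python
from h import *
s=ctrl.read_state(); Rm=R.from_rotvec(s['eef_rot']).as_matrix(); print(Rm.round(3)) # cols tool axes
c=ctrl.calibration('top')
o=lambda p:np.array(p)/5+[85,160]-0.4
# bar endpoints at z ~104 and slim can
f=np.load('top0.npz');X=cloud(c,f['d'])
m=(X[...,2]>92)&(X[...,2]<115)&(np.hypot(X[...,0]-524,X[...,1]-125)<60)
P=X[m][:,:2]; print(m.sum(),P.mean(0)); ell=cv2.minAreaRect(P.astype(np.float32)); print(ell)
w,v=np.linalg.eigh(np.cov(P.T)); print('bar dir',v[:,1],np.degrees(np.arctan2(v[1,1],v[0,1])))
m=(X[...,2]>126)&(X[...,2]<142)&(np.hypot(X[...,0]-603,X[...,1]+246)<40)
print('slim',m.sum(),X[m].mean(0),cv2.minEnclosingCircle(X[m][:,:2].astype(np.float32)))
for n,g in [('wide',(472,-229,118)),('b1',(690,-180,134)),('b2',(690,-260,134))]:
    m=(abs(X[...,2]-g[2])<8)&(np.hypot(X[...,0]-g[0],X[...,1]-g[1])<50)
    if m.sum(): print(n,m.sum(),X[m].mean(0),cv2.minEnclosingCircle(X[m][:,:2].astype(np.float32)))
m=(X[...,2]>90)&(X[...,2]<108)&(abs(X[...,1]+90)<60)
print('rail',cv2.minAreaRect(X[m][:,:2].astype(np.float32)))
m=(abs(X[...,2]-85)<5)&(np.hypot(X[...,0]-543,X[...,1]-241)<45)
print('head',m.sum(),X[m].mean(0),cv2.minAreaRect(X[m][:,:2].astype(np.float32)))
m=(abs(X[...,2]-50)<8)&(np.hypot(X[...,0]-540,X[...,1]-217)<200)
print('bed',cv2.minAreaRect(X[m][:,:2].astype(np.float32)))
# side
c=ctrl.calibration('side'); f=np.load('side0.npz');X=cloud(c,f['d'])
m=(X[...,2]>94)&(X[...,2]<115)&(np.hypot(X[...,0]-524,X[...,1]-125)<50)
print('side bar',m.sum(),X[m].mean(0))
o=lambda p:np.array(p)/3.8+[155,230]-0.4
print('side window, line, ptr tip, ptr base',plane(c,o([(328,295),(283,280),(198,383),(150,370)]),85).round(1))
```

```text
[[ 0.894 -0.001  0.447]
 [-0.447 -0.001  0.894]
 [-0.    -1.    -0.001]]
201 [523.88041361 130.38679688]
((523.6576538085938, 131.2959442138672), (16.278865814208984, 68.9698257446289), 75.32073974609375)
bar dir [-0.96258249  0.27098883] 164.27688367288897
slim 333 [ 603.26805442 -247.34934313  132.98747538] ((603.557373046875, -248.2618865966797), 24.362558364868164)
wide 548 [ 471.87430725 -228.52512625  118.89846232] ((472.9078674316406, -229.888916015625), 31.733097076416016)
b1 329 [ 698.60051    -187.28161448  132.95990442] ((699.1063232421875, -187.83392333984375), 24.292137145996094)
b2 316 [ 699.77211994 -273.11302818  132.90897777] ((698.4742431640625, -253.89955139160156), 43.12092590332031)
rail ((557.338134765625, -83.1453857421875), (20.371410369873047, 437.5940246582031), 86.73556518554688)
head 499 [544.04197778 241.88031052  83.99117521] ((543.932861328125, 242.54696655273438), (57.44572830200195, 54.110870361328125), 79.17517852783203)
bed ((539.795166015625, 220.693359375), (310.00823974609375, 180.1159210205078), 80.13880157470703)
side bar 398 [525.38289802 136.37060578 103.93984782]
side window, line, ptr tip, ptr base [[545.7 243.   85. ]
 [566.5 239.   85. ]
 [588.7 294.1  85. ]
 [609.9 292.   85. ]]
```

```bash
cat > go.py <<'E'
import sys
from h import *
def go(x,y,z,yaw):
    s=ctrl.read_state(); R0=R.from_rotvec(s['eef_rot'])
    a=np.radians(yaw); zt=np.array([np.cos(a),np.sin(a),0]); yt=np.array([0,0,-1.]); xt=np.cross(yt,zt)
    R1=R.from_matrix(np.c_[xt,yt,zt]); rv=(R0.inv()*R1).as_rotvec()/(np.pi/4)
    sh=R0.inv().apply(np.array([x,y,z])-s['ee_pos'])/150
    zz=R0.as_matrix()[:,2]
    print('t',round(s['t'],2),'pos',s['ee_pos'].round(1),'yaw',np.degrees(np.arctan2(zz[1],zz[0])).round(2),'tilt y',R0.as_matrix()[:,1].round(3),'q',s['joint_pos'].round(2),'F',s['force'].round(1),'g',round(s['gripper_width'],3))
    k=max(1,abs(np.r_[rv,sh]).max()); print('turn',rv.round(3),'shift',sh.round(4),'calls',k); 
    if k>1: print('part:',(rv/k).round(3),(sh/k).round(3))
go(*map(float,sys.argv[1:]))
E
python3 go.py 524 131.6 150 74.8
```

```text
t 0.1 pos [279.4 558.8 179.8] yaw 63.43 tilt y [-0.001 -0.001 -1.   ] q [ 1.    0.49  1.56 -0.    1.09 -0.11] F [-0.4  0.5 -0.9] g 1.001
turn [ 0.001 -0.253 -0.   ] shift [ 2.7321  0.2004 -1.8176] calls 2.7321073728966883
part: [ 0.    -0.092 -0.   ] [ 1.     0.073 -0.665]
```

Emit:
arm_command(
  motion="0 -0.09 0 0.3 0.02 -0.22 0.4; 0 -0.09 0 0.6 0.04 -0.44 0.45; 0 -0.09 0 0.9 0.07 -0.6 0.45; 0 -0.09 0 1 0.07 -0.66 0.45; 0 -0.09 0 1 0.07 -0.66 0.45",
  force=20,
)

```text
t: 0.6
ee_pos: [371.0, 400.6, 169.6]
eef_rot: [-1.549, 0.311, -0.311]
force: [-0.6, 0.9, -0.1]
gripper_width: 0.635
```

Emit:
arm_command(
  motion="0 -0.08 0 0.3 0.02 -0.22 0.45; 0 -0.08 0 0.6 0.04 -0.44 0.45; 0 -0.08 0 0.9 0.07 -0.6 0.45; 0 -0.08 0 1 0.07 -0.58 0.45; 0 -0.08 0 1 0.07 -0.58 0.45",
)

```text
t: 1.1
ee_pos: [476.8, 264.2, 159.0]
eef_rot: [-1.555, 0.261, -0.262]
force: [-0.3, 0.8, 0.7]
gripper_width: 0.554
```

```bash
python3 go.py 524 131.6 150 74.8
```

```text
t 1.1 pos [476.8 264.2 159. ] yaw 70.9 tilt y [ 0.  0. -1.] q [ 0.38  0.4   1.78 -0.    0.96 -0.85] F [-0.3  0.8  0.7] g 0.554
turn [-0.    -0.087  0.   ] shift [ 0.5868  0.0598 -0.7325] calls 1
```

Emit:
arm_command(
  motion="0 -0.087 0 0.2 0.02 -0.25 0.45; 0 -0.087 0 0.4 0.04 -0.5 0.45; 0 -0.087 0 0.587 0.06 -0.7325 0.45; 0 -0.087 0 0.587 0.06 -0.7325 0.45; 0 -0.087 0 0.587 0.06 -0.7325 0.45; 0 -0.087 0 0.587 0.06 -0.7325 0.45",
)

```text
t: 1.7
ee_pos: [521.8, 134.4, 150.4]
eef_rot: [-1.561, 0.205, -0.204]
force: [0.3, 0.2, 1.4]
gripper_width: 0.551
```

```bash
python3 go.py 524 131.6 73 74.8
python3 - <<'E'
from h import *
im,d=ctrl.grab_frame('wrist'); c=ctrl.calibration('wrist'); cv2.imwrite('pics/w1.png',im); np.savez('w1.npz',im=im,d=d,**c)
print(c)
im,d=ctrl.grab_frame('top');cv2.imwrite('pics/t1.png',im)
E
```

```text
t 1.7 pos [521.8 134.4 150.4] yaw 75.06 tilt y [-0.  0. -1.] q [ 0.13  0.4   1.81  0.    0.93 -1.18] F [0.3 0.2 1.4] g 0.551
turn [-0.     0.006 -0.   ] shift [ 0.0192  0.5157 -0.0146] calls 1
{'fx': 272.67093622036646, 'fy': 272.67093622036646, 'cx': 248.05189521735585, 'cy': 189.65122180953955, 'k1': -0.03476899522715337, 'extrinsics': array([[ 2.57014308e-01, -9.30938271e-01, -2.59417773e-01,
         4.48123988e+02],
       [ 9.66407589e-01,  2.47544309e-01,  6.91244347e-02,
         1.55252744e+02],
       [-1.33188289e-04, -2.68469274e-01,  9.63288239e-01,
         3.55611896e+02],
       [ 0.00000000e+00,  0.00000000e+00,  0.00000000e+00,
         1.00000000e+00]])}
```

View pics/w1.png

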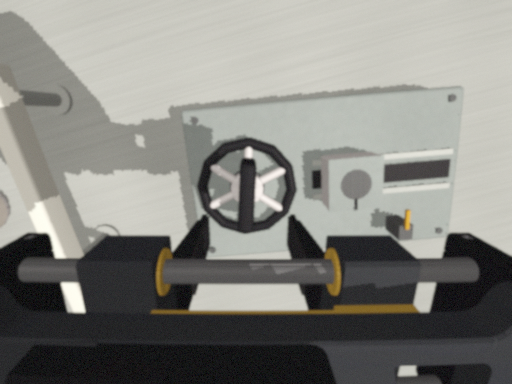

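Run:
```python
from h import *
f=np.load('w1.npz');c={k:f[k] for k in f.files};c={k:(float(v) if v.ndim==0 else v) for k,v in c.items()}
X=cloud(c,c['d'])
m=(X[...,2]>94)&(X[...,2]<112)&(np.hypot(X[...,0]-524,X[...,1]-131)<45)
print('bar',m.sum(),X[m].mean(0),cv2.minAreaRect(X[m][:,:2].astype(np.float32)))
m=(abs(X[...,2]-64)<4)&(np.hypot(X[...,0]-524,X[...,1]-131)<65)
print('rim',m.sum(),X[m].mean(0),cv2.minEnclosingCircle(X[m][:,:2].astype(np.float32)))
y=np.array([.171,.985])
P=plane(c,[(356,184),(356,205),(407,210),(407,226)],85);print(P.round(1),((P[:,:2]-[539.8,220.7])@y).round(1))
```

```text
bar 1134 [521.74086907 134.50187975 106.00451598] ((523.7553100585938, 133.90228271484375), (15.957425117492676, 69.11076354980469), 72.58988189697266)
rim 3613 [518.83821825 135.23955588  65.24820528] ((524.2532958984375, 133.6580352783203), 55.73831558227539)
[[543.7 244.8  85. ]
 [566.4 241.3  85. ]
 [586.3 293.7  85. ]
 [604.8 291.9  85. ]] [24.4 24.9 79.9 81.2]
```

```bash
python3 go.py 524 132.6 72.5 74
```

```text
t 1.8 pos [521.9 134.5 150.4] yaw 75.1 tilt y [ 0.  0. -1.] q [ 0.13  0.4   1.81  0.    0.93 -1.18] F [-0.3  0.4 -0.7] g 0.552
turn [-0.     0.024  0.   ] shift [ 0.017   0.5196 -0.0089] calls 1
```

Emit:
arm_command(
  motion="0 0.024 0 0.017 0.2 -0.009 0.45; 0 0.024 0 0.017 0.38 -0.009 0.45; 0 0.024 0 0.017 0.52 -0.009 0.45; 0 0.024 0 0.017 0.52 -0.009 0.45; 0 0.024 0 0.017 0.52 -0.009 0.45",
)

```text
t: 2.3
ee_pos: [524.4, 131.8, 72.8]
eef_rot: [-1.56, 0.22, -0.219]
force: [-0.2, 0.1, 1.0]
gripper_width: 0.547
```

```bash
python3 go.py 524 132.6 72.5 74
```

```text
t 2.3 pos [524.4 131.8  72.8] yaw 73.98 tilt y [-0.  0. -1.] q [ 0.12  0.51  1.88  0.    0.75 -1.17] F [-0.2  0.1  1. ] g 0.547
turn [-0.    -0.001 -0.   ] shift [-0.004   0.0018  0.0041] calls 1
```

Close on the bar.

Emit:
arm_command(
  motion="0 0 0 0 0 0 1; 0 0 0 0 0 0 1; 0 0 0 0 0 0 1; 0 0 0 0 0 0 1; 0 0 0 0 0 0 1; 0 0 0 0 0 0 1",
  force=20,
)

```text
t: 2.9
ee_pos: [524.5, 131.0, 72.4]
eef_rot: [-1.559, 0.22, -0.221]
force: [-1.0, 0.4, -0.2]
gripper_width: 0.101
```

Emit:
arm_command(
  motion="0 0 0 0 0 0 1; 0 0 0 0 0 0 1; 0 0 0 0 0 0 1",
)

```text
t: 3.2
ee_pos: [524.4, 131.1, 72.3]
eef_rot: [-1.559, 0.22, -0.22]
force: [-0.5, 0.3, 0.1]
gripper_width: 0.005
```

```bash
python3 go.py 524 132.6 72.5 74
python3 - <<'E'
from h import *
im,d=ctrl.grab_frame('wrist'); cv2.imwrite('pics/w2.png',cv2.resize(im[100:300,120:380],None,fx=3,fy=3))
im,d=ctrl.grab_frame('side'); cv2.imwrite('pics/s2.png',cv2.resize(im[180:384,150:350],None,fx=2.9,fy=2.9))
E
```

```text
t 3.2 pos [524.4 131.1  72.3] yaw 73.91 tilt y [-0.  0. -1.] q [ 0.12  0.51  1.88  0.    0.75 -1.17] F [-0.5  0.3  0.1] g 0.005
turn [-0.    -0.002 -0.   ] shift [-0.0056 -0.0013  0.009 ] calls 1
```

View pics/w2.png

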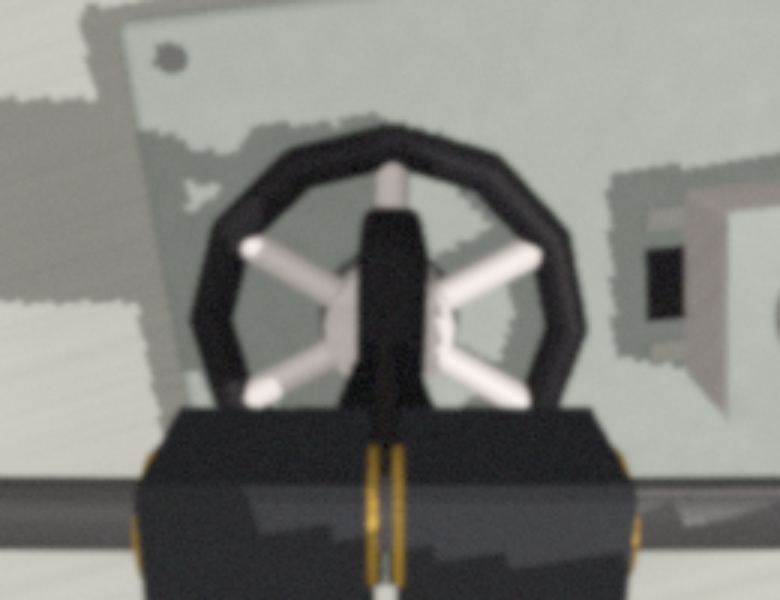

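View pics/s2.png

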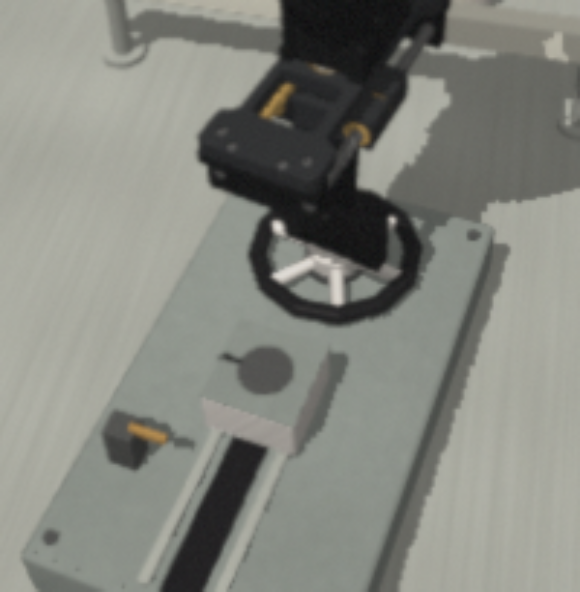

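Run:
```python
from h import *
for n in('side','top'):
    c=ctrl.calibration(n); im,d=ctrl.grab_frame(n); X=cloud(c,d)
    if n=='side': cv2.imwrite('pics/s3.png',cv2.resize(im[225:300,220:310],None,fx=8,fy=8,interpolation=cv2.INTER_CUBIC))
    print(proj(c,[[524.4,131.1,72.3],[524.4,131.1,105],[524.4,131.1,150]]).round(1))
    if n=='side':
        for v in range(228,285,4): print(v,[tuple(X[v,u].round(0).astype(int)) for u in range(240,296,8)])
```

```text
[[266.1 261.8]
 [265.9 249.9]
 [265.6 232.2]]
228 [(np.int64(549), np.int64(203), np.int64(228)), (np.int64(537), np.int64(201), np.int64(227)), (np.int64(525), np.int64(200), np.int64(229)), (np.int64(516), np.int64(188), np.int64(218)), (np.int64(507), np.int64(170), np.int64(202)), (np.int64(522), np.int64(-29), np.int64(1)), (np.int64(505), np.int64(-32), np.int64(1))]
232 [(np.int64(547), np.int64(211), np.int64(228)), (np.int64(535), np.int64(210), np.int64(229)), (np.int64(524), np.int64(207), np.int64(228)), (np.int64(512), np.int64(206), np.int64(229)), (np.int64(513), np.int64(131), np.int64(153)), (np.int64(521), np.int64(-17), np.int64(1)), (np.int64(503), np.int64(-22), np.int64(-1))]
236 [(np.int64(545), np.int64(219), np.int64(228)), (np.int64(534), np.int64(217), np.int64(228)), (np.int64(522), np.int64(215), np.int64(227)), (np.int64(512), np.int64(208), np.int64(223)), (np.int64(514), np.int64(130), np.int64(142)), (np.int64(519), np.int64(-6), np.int64(0)), (np.int64(501), np.int64(-8), np.int64(1))]
240 [(np.int64(545), np.int64(219), np.int64(219)), (np.int64(533
[... 3214 characters left out ...]

280 [(np.int64(564), np.int64(173), np.int64(63)), (np.int64(550), np.int64(172), np.int64(65)), (np.int64(538), np.int64(160), np.int64(53)), (np.int64(522), np.int64(167), np.int64(65)), (np.int64(510), np.int64(153), np.int64(50)), (np.int64(495), np.int64(152), np.int64(52)), (np.int64(480), np.int64(159), np.int64(64))]
284 [(np.int64(565), np.int64(173), np.int64(52)), (np.int64(548), np.int64(181), np.int64(65)), (np.int64(534), np.int64(179), np.int64(66)), (np.int64(520), np.int64(175), np.int64(65)), (np.int64(506), np.int64(175), np.int64(67)), (np.int64(492), np.int64(172), np.int64(66)), (np.int64(480), np.int64(158), np.int64(50))]
[[188.3 219.2]
 [185.8 218.9]
 [182.1 218.4]]
```

View pics/s3.png

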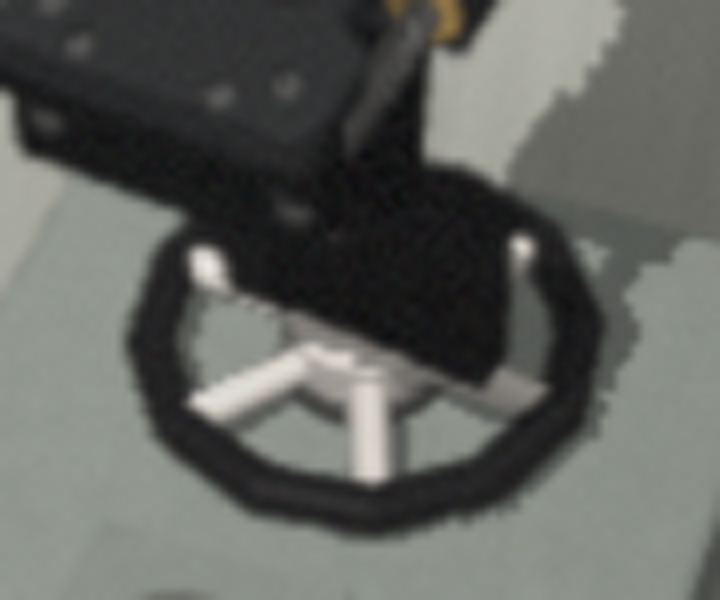

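Emit:
arm_command(
  motion="0 0 0 0 -0.2 0 1; 0 0 0 0 -0.4 0 1; 0 0 0 0 -0.5 0 1; 0 0 0 0 -0.5 0 1; 0 0 0 0 -0.5 0 1",
)

```text
t: 3.9
ee_pos: [524.2, 131.0, 146.9]
eef_rot: [-1.56, 0.221, -0.22]
force: [0.2, 1.0, 0.2]
gripper_width: 0.005
```

```bash
python3 go.py 524 132.6 72.5 74
python3 - <<'E'
from h import *
c=ctrl.calibration('side'); s=ctrl.read_state(); im,d=ctrl.grab_frame('side'); X=cloud(c,d)
cv2.imwrite('pics/s4.png',cv2.resize(im[130:290,180:340],None,fx=3.7,fy=3.7,interpolation=cv2.INTER_CUBIC))
p=s['ee_pos']; print(proj(c,[p,p+[0,0,18.8],p+[0,0,78]]).round(1))
im,d=ctrl.grab_frame('wrist'); cv2.imwrite('pics/w4.png',cv2.resize(im[100:384,120:380],None,fx=2.1,fy=2.1))
E
```

```text
t 3.9 pos [524.2 131.  146.9] yaw 73.91 tilt y [-0.  0. -1.] q [ 0.12  0.41  1.81  0.    0.93 -1.17] F [0.2 1.  0.2] g 0.005
turn [ 0.    -0.002 -0.   ] shift [-0.004   0.4958  0.0097] calls 1
[[265.8 233.5]
 [265.7 225.7]
 [265.2 199.2]]
```

View pics/s4.png

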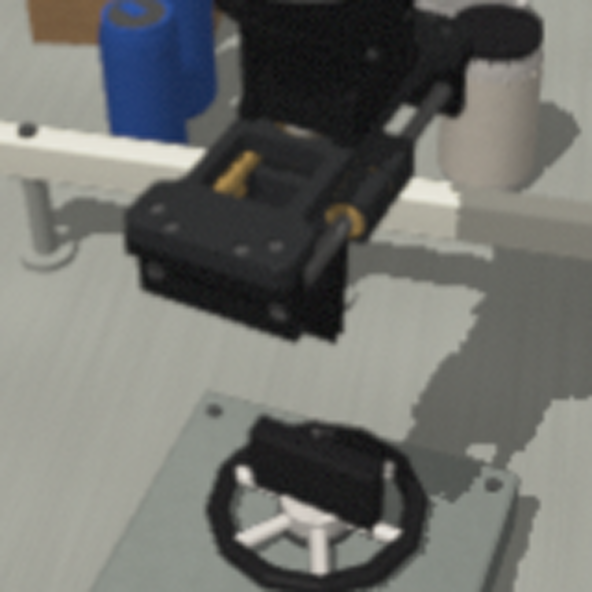

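View pics/w4.png

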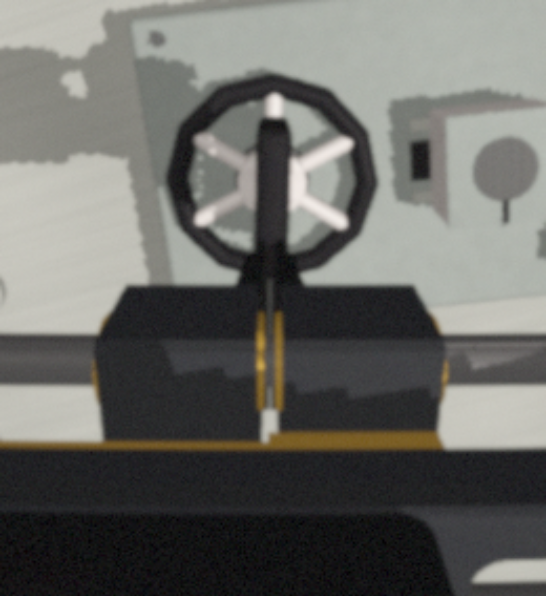

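Run:
```python
from h import *
c=ctrl.calibration('wrist'); s=ctrl.read_state(); im,d=ctrl.grab_frame('wrist'); X=cloud(c,d)
print(s['ee_pos'], proj(c,[s['ee_pos']]))
for v in range(200,262,4): print(v,[X[v,u].round(0).astype(int).tolist() for u in (240,244,248,252,256)])
c=ctrl.calibration('side'); im,d=ctrl.grab_frame('side'); X=cloud(c,d)
for v in range(205,236,2): print(v,[X[v,u].round(0).astype(int).tolist() for u in (255,260,264,268,272)])
```

```text
[523.92488894 130.98528334 146.22581343] [[246.76694283 212.95219728]]
200 [[540, 117, 50], [525, 128, 106], [526, 131, 107], [527, 135, 106], [528, 139, 107]]
204 [[545, 116, 51], [529, 127, 106], [529, 130, 107], [531, 134, 107], [532, 138, 106]]
208 [[550, 115, 50], [533, 125, 106], [534, 129, 106], [535, 133, 107], [536, 137, 107]]
212 [[555, 113, 50], [537, 124, 106], [537, 128, 106], [538, 132, 107], [540, 135, 106]]
216 [[559, 112, 51], [511, 133, 187], [513, 135, 182], [513, 138, 186], [544, 134, 105]]
220 [[511, 131, 193], [511, 133, 193], [514, 135, 188], [513, 138, 193], [513, 140, 194]]
224 [[511, 131, 199], [512, 133, 199], [514, 135, 195], [513, 138, 199], [514, 140, 199]]
228 [[511, 131, 205], [512, 133, 205], [514, 135, 201], [513, 138, 205], [513, 140, 205]]
232 [[511, 131, 210], [512, 133, 210], [514, 135, 207], [513, 138, 210], [513, 140, 211]]
236 [[489, 139, 266], [512, 133, 215], [514, 135, 213], [513, 138, 216], [491, 145, 264]]
240 [[489, 139, 269], [512, 133, 220], [514, 135, 216], [513, 138, 221], [491, 144, 267]]
244 [[489, 139, 271], [512, 133, 224], [514,
[... 1062 characters left out ...]
, 219, 267], [526, 137, 187], [519, 137, 188], [513, 131, 183]]
221 [[523, 217, 259], [515, 218, 261], [562, -44, 2], [519, 137, 183], [544, -48, 2]]
223 [[581, -36, 1], [570, -37, 1], [561, -38, 2], [552, -43, -1], [543, -41, 2]]
225 [[580, -29, 1], [568, -30, 2], [560, -33, 0], [551, -34, 1], [542, -36, 1]]
227 [[578, -23, 2], [567, -26, 0], [558, -25, 2], [550, -28, 1], [541, -29, 1]]
229 [[577, -18, 0], [566, -20, 0], [557, -18, 3], [549, -23, 0], [540, -24, 0]]
231 [[576, -11, 0], [565, -12, 1], [556, -12, 3], [547, -16, 1], [539, -17, 1]]
233 [[575, -4, 1], [564, -7, 1], [555, -6, 3], [546, -8, 3], [538, -12, 0]]
235 [[574, 0, 0], [562, 1, 3], [554, -2, 1], [545, -4, 1], [537, -7, -1]]
```

Run:
```python
from h import *
f=np.load('w1.npz');c={k:f[k] for k in f.files};c={k:(float(v) if v.ndim==0 else v) for k,v in c.items()}
X=cloud(c,c['d']); print(proj(c,[[521.8,134.4,150.4]]))
for v in range(200,262,3): print(v,[X[v,u].round(0).astype(int).tolist() for u in (190,195,200,205,288,293,298,303,310)])
```

```text
[[246.56651494 212.95592732]]
200 [[537, 50, 2], [527, 70, 50], [528, 76, 51], [525, 85, 67], [549, 174, 67], [551, 180, 64], [557, 187, 51], [559, 193, 50], [561, 200, 51]]
203 [[542, 48, 0], [530, 69, 50], [531, 74, 51], [528, 84, 67], [553, 174, 66], [560, 180, 50], [561, 186, 51], [562, 192, 52], [565, 200, 51]]
206 [[546, 47, 1], [534, 67, 49], [535, 74, 52], [532, 83, 67], [556, 173, 65], [563, 180, 51], [565, 185, 49], [566, 191, 50], [568, 199, 51]]
209 [[550, 45, 2], [552, 52, 0], [539, 72, 51], [536, 82, 65], [560, 172, 66], [567, 179, 51], [569, 185, 50], [570, 190, 51], [572, 198, 50]]
212 [[554, 44, 2], [556, 51, 1], [542, 71, 51], [544, 77, 50], [564, 171, 65], [571, 178, 50], [572, 184, 51], [574, 190, 50], [576, 198, 50]]
215 [[558, 43, 2], [560, 49, 1], [546, 70, 51], [503, 111, 188], [573, 171, 51], [518, 167, 188], [576, 183, 50], [577, 189, 51], [580, 197, 51]]
218 [[562, 41, 1], [565, 48, 0], [550, 69, 50], [503, 112, 193], [520, 164, 186], [517, 166, 193], [579, 182, 52], [581, 188, 51], [584, 196, 50]]
221 [[567, 39, 0], [569, 46, -1], [502, 110, 199], [504, 11
[... 1430 characters left out ...]
97], [526, 161, 215], [519, 163, 228], [518, 165, 232], [518, 169, 233]]
251 [[503, 111, 236], [504, 113, 235], [510, 112, 223], [518, 110, 208], [538, 158, 196], [528, 161, 214], [521, 163, 229], [519, 165, 233], [518, 168, 236]]
254 [[503, 112, 239], [505, 113, 236], [512, 111, 222], [520, 109, 207], [652, 161, 1], [530, 160, 215], [523, 162, 229], [518, 164, 237], [518, 167, 239]]
257 [[504, 112, 241], [507, 113, 236], [514, 111, 224], [522, 109, 209], [657, 160, 0], [531, 160, 216], [524, 162, 229], [448, 155, 356], [517, 166, 244]]
260 [[488, 125, 276], [488, 127, 277], [489, 128, 276], [488, 130, 277], [496, 156, 276], [496, 158, 277], [497, 159, 276], [497, 161, 277], [497, 163, 277]]
```

The visible fingertips sit about 35 mm above the reported TCP. The wrist and side depth agree on this, and the fingers closed just above the bar. I'll correct for it: z_TCP = z_tip − 35.

Emit:
arm_command(
  motion="0 0 0 0 0 0.01 0.45; 0 0 0 0 0 0.01 0.45; 0 0 0 0 0 0.01 0.45; 0 0 0 0 0.2 0.01 0.45; 0 0 0 0 0.4 0.01 0.45; 0 0 0 0 0.6 0.01 0.45; 0 0 0 0 0.6 0.01 0.45; 0 0 0 0 0.6 0.01 0.45",
)

```text
t: 4.9
ee_pos: [525.0, 132.5, 57.7]
eef_rot: [-1.56, 0.221, -0.22]
force: [0.1, 0.2, -0.3]
gripper_width: 0.542
```

```bash
python3 go.py 524 132.6 39 74
python3 - <<'E'
from h import *
im,d=ctrl.grab_frame('wrist'); cv2.imwrite('pics/w5.png',cv2.resize(im[100:300,120:380],None,fx=3,fy=3))
c=ctrl.calibration('wrist');X=cloud(c,d)
for v in range(205,240,3): print(v,[X[v,u].round(0).astype(int).tolist() for u in (195,200,205,293,298,303)])
E
```

```text
t 4.9 pos [525.  132.5  57.7] yaw 73.91 tilt y [-0.001 -0.    -1.   ] q [ 0.13  0.54  1.89  0.    0.72 -1.16] F [ 0.1  0.2 -0.3] g 0.542
turn [ 0.    -0.002 -0.001] shift [-0.0063  0.1246 -0.0014] calls 1
205 [[510, 93, 51], [511, 97, 51], [512, 101, 50], [532, 170, 51], [533, 174, 52], [528, 177, 66]]
208 [[512, 92, 51], [513, 96, 51], [452, 155, 264], [534, 170, 52], [535, 174, 52], [531, 176, 66]]
211 [[515, 91, 51], [515, 95, 52], [517, 99, 52], [537, 169, 51], [538, 173, 52], [534, 176, 64]]
214 [[517, 90, 51], [518, 94, 52], [506, 110, 95], [521, 166, 95], [541, 172, 51], [537, 175, 62]]
217 [[520, 89, 51], [521, 93, 50], [506, 111, 100], [521, 165, 100], [543, 172, 51], [538, 174, 65]]
220 [[522, 89, 51], [505, 108, 105], [506, 111, 105], [522, 164, 104], [523, 167, 104], [541, 174, 66]]
223 [[505, 106, 109], [506, 109, 108], [508, 111, 106], [521, 163, 109], [522, 166, 109], [543, 173, 66]]
226 [[505, 107, 113], [506, 110, 114], [507, 112, 112], [522, 163, 112], [522, 166, 114], [523, 168, 113]]
229 [[505, 108, 119], [506, 110, 119], [509, 112, 113], [522, 162, 116], [522, 165, 119], [522, 168, 119]]
232 [[505, 108, 123], [506, 111, 122], [510, 112, 115], [522, 162, 119], [522, 164, 122], [522, 167, 123]]
235 [[506, 109, 126], [507, 111, 124], [512, 111, 115], [523, 161, 121], [521, 163, 127], [522, 166, 127]]
238 [[506, 110, 131], [508, 111, 126], [514, 110, 115], [524, 160, 123], [522, 163, 129], [522, 165, 130]]
```

View pics/w5.png

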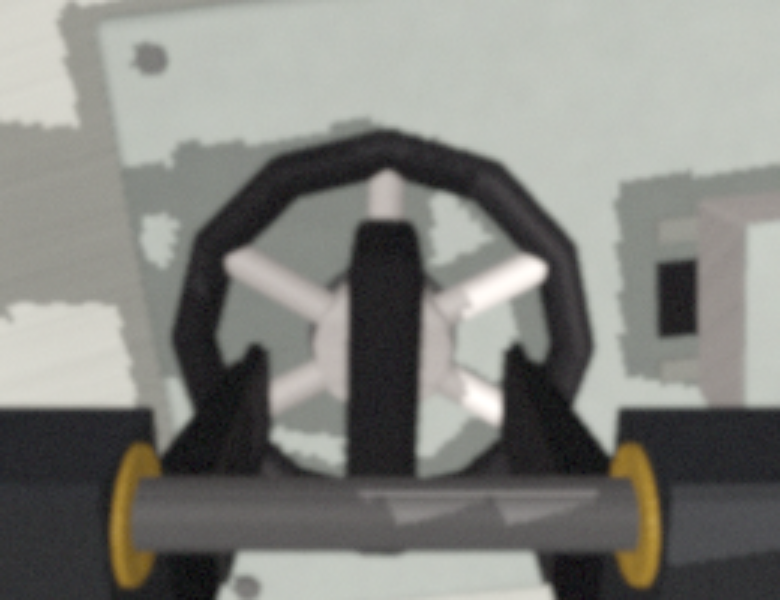

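Emit:
arm_command(
  motion="0 0 0 -0.006 0.06 -0.001 0.45; 0 0 0 -0.006 0.125 -0.001 0.45; 0 0 0 -0.006 0.125 -0.001 0.45; 0 0 0 -0.006 0.125 -0.001 1; 0 0 0 -0.006 0.125 -0.001 1; 0 0 0 -0.006 0.125 -0.001 1; 0 0 0 -0.006 0.125 -0.001 1; 0 0 0 -0.006 0.125 -0.001 1",
)

```text
t: 5.75
ee_pos: [524.0, 132.7, 38.7]
eef_rot: [-1.559, 0.22, -0.221]
force: [-0.1, -0.3, 0.9]
gripper_width: 0.188
```

Emit:
arm_command(
  motion="0 0 0 0 0 0 1; 0 0 0 0 0 0 1",
)

```text
t: 5.95
ee_pos: [524.0, 132.3, 38.7]
eef_rot: [-1.56, 0.22, -0.22]
force: [-0.0, -4.4, 1.1]
gripper_width: 0.169
```

Emit:
arm_command(
  motion="0 0.19 0 0 0 0 1; 0 0.38 0 0 0 0 1; 0 0.57 0 0 0 0 1; 0 0.76 0 0 0 0 1; 0 0.95 0 0 0 0 1; 0 1 0 0 0 0 1; 0 1 0 0 0 0 1",
)

```text
t: 6.65
ee_pos: [524.6, 132.9, 38.7]
eef_rot: [-1.405, 0.83, -0.831]
force: [1.8, 1.2, -0.0]
gripper_width: 0.17
```

```bash
python3 go.py 524 132.6 39 29
python3 - <<'E'
from h import *
print(ctrl.read_state()['moment'])
im,d=ctrl.grab_frame('side'); cv2.imwrite('pics/s6.png',cv2.resize(im[230:384,155:325],None,fx=3.8,fy=3.8,interpolation=cv2.INTER_CUBIC))
E
```

```text
t 6.65 pos [524.6 132.9  38.7] yaw 28.88 tilt y [ 0.001  0.    -1.   ] q [ 0.13  0.56  1.9   0.    0.67 -0.38] F [ 1.8  1.2 -0. ] g 0.17
turn [-0.002 -0.003  0.   ] shift [-0.0001 -0.0019 -0.0045] calls 1
[ 0.01241777 -0.48708785 -0.07258449]
```

View pics/s6.png

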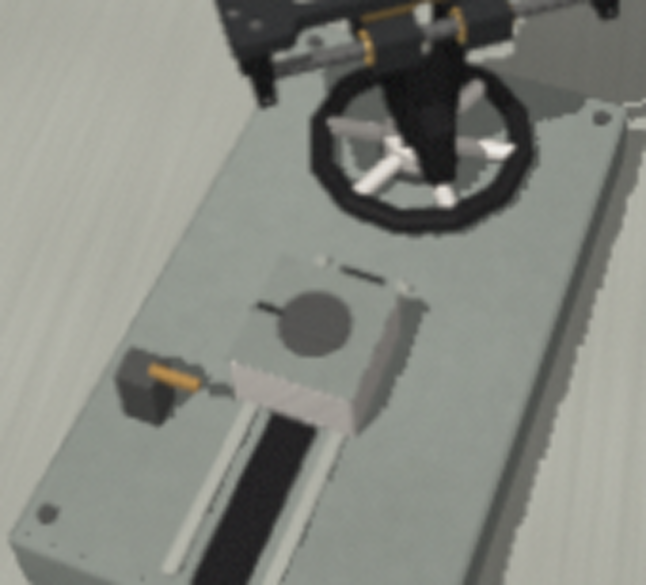

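Emit:
arm_command(
  motion="0 0.19 0 0 0 0 1; 0 0.38 0 0 0 0 1; 0 0.57 0 0 0 0 1; 0 0.76 0 0 0 0 1; 0 0.95 0 0 0 0 1; 0 1 0 0 0 0 1; 0 1 0 0 0 0 1",
)

```text
t: 7.4
ee_pos: [525.5, 133.0, 38.7]
eef_rot: [-1.06, 1.411, -1.413]
force: [7.9, 2.4, -3.8]
gripper_width: 0.168
```

Emit:
arm_command(
  motion="0 0.19 0 0 0 0 1; 0 0.38 0 0 0 0 1; 0 0.57 0 0 0 0 1; 0 0.76 0 0 0 0 1; 0 0.95 0 0 0 0 1; 0 1 0 0 0 0 1; 0 1 0 0 0 0 1",
)

```text
t: 8.1
ee_pos: [526.2, 132.5, 38.8]
eef_rot: [-0.495, 1.936, -1.938]
force: [10.4, -2.8, -5.5]
gripper_width: 0.165
```

```bash
python3 go.py 524 132.6 39 -61
python3 - <<'E'
from h import *
for n in('side','top'):
    im,d=ctrl.grab_frame(n); np.savez(n+'7.npz',im=im,d=d)
    cr=im[290:384,180:260] if n=='side' else im[170:250,90:190]
    cv2.imwrite(f'pics/{n}7.png',cv2.resize(cr,None,fx=6,fy=6,interpolation=cv2.INTER_CUBIC))
E
```

```text
t 8.1 pos [526.2 132.5  38.8] yaw -61.09 tilt y [ 0.004  0.    -1.   ] q [ 0.13  0.56  1.9  -0.    0.67  1.19] F [10.4 -2.8 -5.5] g 0.165
turn [-0.002 -0.002 -0.005] shift [ 0.0124 -0.0017 -0.0079] calls 1
```

View pics/side7.png

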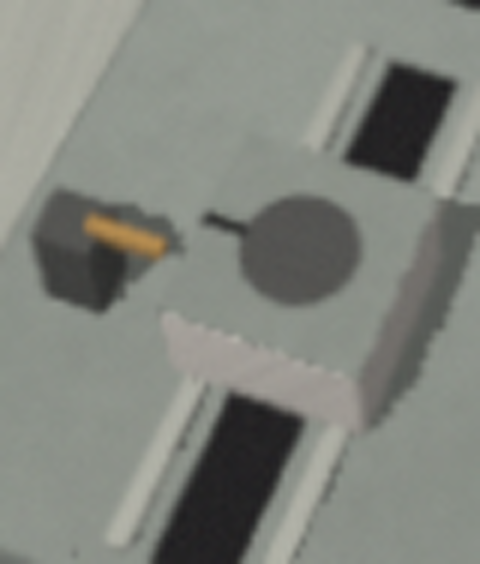

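View pics/top7.png

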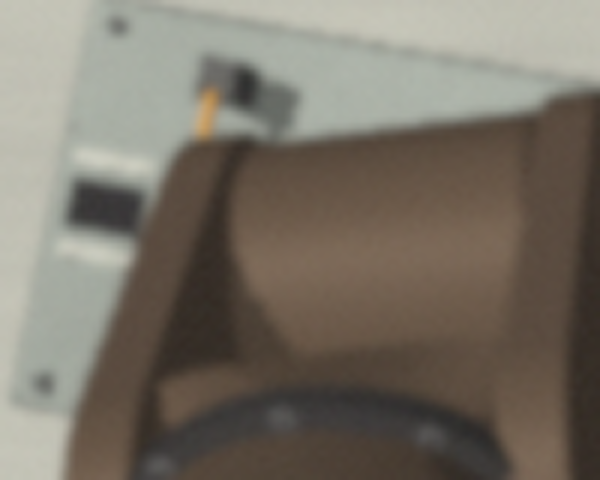

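Run:
```python
from h import *
c=ctrl.calibration('side'); y=np.array([.171,.985])
o=lambda p:(np.array(p)+.5)/6+[180,290]-.5
P=plane(c,o([(208,217),(243,232),(300,250),(90,222),(163,246)]),85);print(P.round(1),((P[:,:2]-[539.8,220.7])@y).round(1))
```

```text
[[579.3 284.   85. ]
 [569.1 286.6  85. ]
 [553.2 288.9  85. ]
 [609.4 291.2  85. ]
 [588.5 294.4  85. ]] [69.1 69.9 69.5 81.3 80.9]
```

Emit:
arm_command(
  motion="0 0.19 0 0 0 0 1; 0 0.38 0 0 0 0 1; 0 0.57 0 0 0 0 1; 0 0.74 0 0 0 0 1; 0 0.74 0 0 0 0 1; 0 0.74 0 0 0 0 1",
)

```text
t: 8.8
ee_pos: [526.3, 131.9, 38.7]
eef_rot: [-0.087, -2.185, 2.185]
force: [10.9, -7.4, -4.9]
gripper_width: 0.165
```

```bash
python3 go.py 524 132.6 39 -90
python3 - <<'E'
from h import *
for n in('side','wrist'):
    im,d=ctrl.grab_frame(n); np.savez(n+'8.npz',im=im,d=d)
    cr=im[290:384,180:260] if n=='side' else im
    cv2.imwrite(f'pics/{n}8.png',cv2.resize(cr,None,fx=6,fy=6,interpolation=cv2.INTER_CUBIC) if n=='side' else im)
E
```

```text
t 8.8 pos [526.3 131.9  38.7] yaw -94.31 tilt y [ 0.004 -0.    -1.   ] q [ 0.12  0.56  1.9  -0.    0.67  1.77] F [10.9 -7.4 -4.9] g 0.165
turn [-0.    -0.096 -0.006] shift [ 0.0156 -0.0018 -0.0036] calls 1
```

View pics/side8.png

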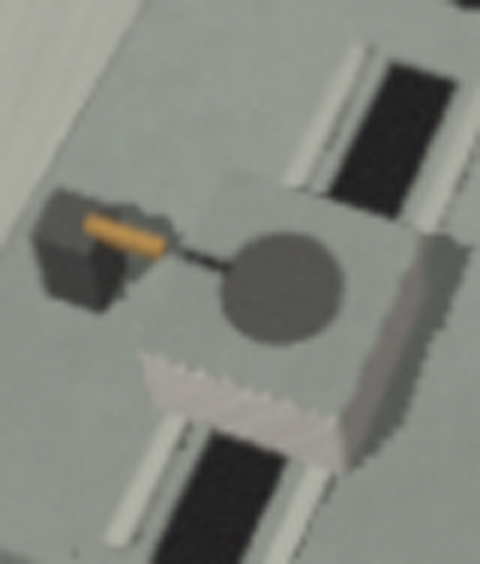

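View pics/wrist8.png

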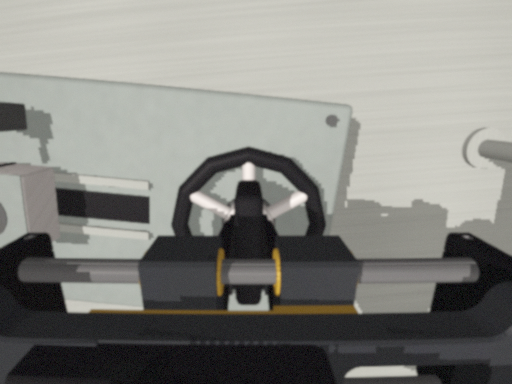

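Emit:
arm_command(
  motion="0 0 0 0 0 0 0.45; 0 0 0 0 0 0 0.45; 0 0 0 0 0 0 0.45; 0 0 0 0 0 0 0.45; 0 0 0 0 -0.3 0 0.45; 0 0 0 0 -0.6 0 0.45; 0 0 0 0 -0.9 0 0.45; 0 0 0 0 -0.9 0 0.45",
)

```text
t: 9.7
ee_pos: [526.1, 133.1, 179.0]
eef_rot: [-0.093, -2.189, 2.185]
force: [-0.1, 0.1, 0.2]
gripper_width: 0.549
```

```bash
python3 go.py 603.4 -247.8 180 -90
python3 - <<'E'
from h import *
for n in('side','wrist'):
    c=ctrl.calibration(n);im,d=ctrl.grab_frame(n); np.savez(n+'9.npz',im=im,d=d,**c)
    cr=im[290:384,180:260] if n=='side' else im
    cv2.imwrite(f'pics/{n}9.png',cv2.resize(cr,None,fx=6,fy=6,interpolation=cv2.INTER_CUBIC) if n=='side' else im)
E
```

```text
t 9.7 pos [526.1 133.1 179. ] yaw -94.36 tilt y [ 0.009  0.001 -1.   ] q [0.13 0.37 1.77 0.   0.99 1.77] F [-0.1  0.1  0.2] g 0.549
turn [ 0.002 -0.097 -0.011] shift [-0.7065 -0.0051  2.4929] calls 2.492891827206271
part: [ 0.001 -0.039 -0.005] [-0.283 -0.002  1.   ]
```

View pics/side9.png

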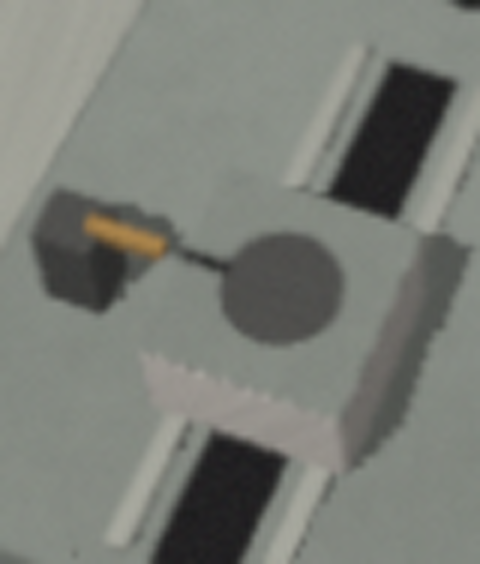

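View pics/wrist9.png

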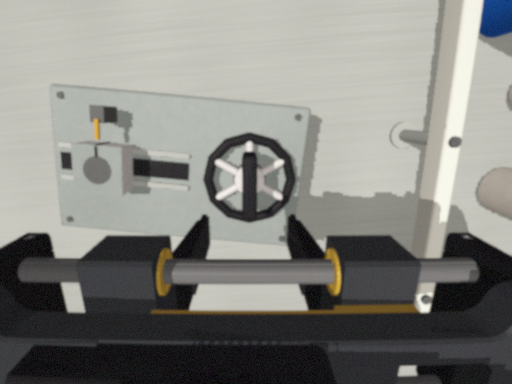

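Run:
```python
from h import *
y=np.array([.171,.985])
c=ctrl.calibration('side');o=lambda p:(np.array(p)+.5)/6+[180,290]-.5
P=plane(c,o([(282,288),(205,260),(90,222),(163,246)]),85);print(P.round(1),((P[:,:2]-[539.8,220.7])@y).round(1))
f=np.load('side9.npz');X=cloud(c,f['d'])
m=(abs(X[...,2]-85)<4)&(np.hypot(X[...,0]-554,X[...,1]-300)<50); print(m.sum(),X[m].mean(0),cv2.minAreaRect(X[m][:,:2].astype(np.float32)))
f=np.load('wrist9.npz');c={k:(float(f[k]) if f[k].ndim==0 else f[k]) for k in f.files}
P=plane(c,[(97,171),(96,150),(97,137),(96.5,122)],85);print(P.round(1),((P[:,:2]-[539.8,220.7])@y).round(1))
X=cloud(c,f['d'])
m=(abs(X[...,2]-86)<4)&(np.hypot(X[...,0]-554,X[...,1]-300)<50); print(m.sum(),X[m].mean(0),cv2.minAreaRect(X[m][:,:2].astype(np.float32)))
```

```text
[[555.1 300.4  85. ]
 [576.7 296.3  85. ]
 [609.4 291.2  85. ]
 [588.5 294.4  85. ]] [81.1 80.8 81.3 80.9]
1299 [555.75280931 302.63860965  85.50472555] ((565.0628662109375, 299.35009765625), (57.63982009887695, 77.826171875), 80.40947723388672)
[[552.1 301.9  85. ]
 [575.4 297.8  85. ]
 [589.2 293.6  85. ]
 [604.9 290.8  85. ]] [82.  82.  80.3 80.1]
2578 [555.51455073 300.2735025   85.8593701 ] ((564.4710083007812, 299.6929931640625), (58.5844841003418, 78.72269439697266), 79.66275787353516)
```

Emit:
arm_command(
  motion="0 -0.04 0 -0.09 0 0.3 0; 0 -0.04 0 -0.19 0 0.6 0; 0 -0.04 -0.01 -0.28 0 0.9 0; 0 -0.04 -0.01 -0.28 0 1 0; 0 -0.04 -0.01 -0.28 0 1 0",
)

```text
t: 10.3
ee_pos: [553.6, -21.8, 171.9]
eef_rot: [-0.041, -2.193, 2.191]
force: [0.1, 0.8, -0.4]
gripper_width: 0.913
```

Emit:
arm_command(
  motion="0 -0.04 0 -0.09 0 0.3 0; 0 -0.04 0 -0.19 0 0.6 0; 0 -0.04 0 -0.28 0 0.9 0; 0 -0.04 0 -0.28 0 1 0; 0 -0.04 0 -0.28 0 1 0",
)

```text
t: 10.8
ee_pos: [589.0, -172.2, 171.9]
eef_rot: [-0.006, -2.21, 2.207]
force: [-0.1, 0.3, -0.5]
gripper_width: 1.0
```

```bash
python3 go.py 603.4 -247.8 140 -90
```

```text
t 10.8 pos [ 589.  -172.2  171.9] yaw -90.88 tilt y [-0.01   0.001 -1.   ] q [-0.39  0.49  1.59 -0.    1.07  1.2 ] F [-0.1  0.3 -0.5] g 1.0
turn [ 0.002 -0.02   0.012] shift [-0.1055  0.2113  0.5026] calls 1
```

Emit:
arm_command(
  motion="0 -0.02 0.012 -0.05 0 0.25 0; 0 -0.02 0.012 -0.105 0.1 0.5 0; 0 -0.02 0.012 -0.105 0.21 0.503 0; 0 -0.02 0.012 -0.105 0.21 0.503 0; 0 -0.02 0.012 -0.105 0.21 0.503 0",
)

```text
t: 11.3
ee_pos: [604.0, -245.4, 141.6]
eef_rot: [-0.003, 2.221, -2.218]
force: [-0.3, -0.3, -0.1]
gripper_width: 0.998
```

```bash
python3 go.py 603.4 -247.8 46 -90;python3 - <<'E'
from h import *
for n in('top','wrist'):
    c=ctrl.calibration(n);im,d=ctrl.grab_frame(n); np.savez(n+'10.npz',im=im,d=d,**c); X=cloud(c,d)
    cv2.imwrite(f'pics/{n}10.png',im)
    m=(abs(X[...,2]-134)<5)&(np.hypot(X[...,0]-603,X[...,1]+247)<40)
    if m.sum()>10: print(n,m.sum(),X[m].mean(0),cv2.minEnclosingCircle(X[m][:,:2].astype(np.float32)))
E
```

```text
t 11.3 pos [ 604.  -245.4  141.6] yaw -89.8 tilt y [ 0.001  0.001 -1.   ] q [-0.49  0.57  1.53  0.    1.04  1.08] F [-0.3 -0.3 -0.1] g 0.998
turn [ 0.002  0.004 -0.001] shift [0.0043 0.6373 0.0166] calls 1
wrist 2420 [ 606.15145423 -247.17806283  135.10221731] ((604.8807373046875, -247.28138732910156), 23.634944915771484)
```

View pics/wrist10.png

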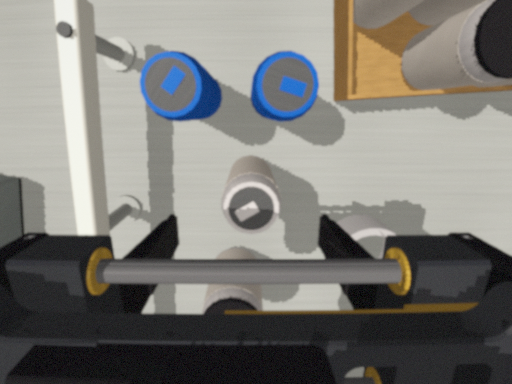

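View pics/top10.png

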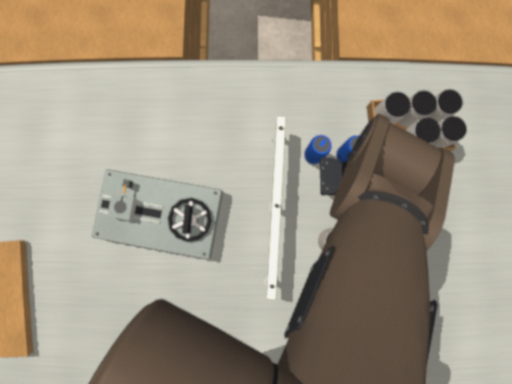

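Emit:
arm_command(
  motion="0 0 0 0 0.2 0.014 0; 0 0 0 0 0.4 0.014 0; 0 0 0 0 0.6 0.014 0; 0 0 0 0 0.637 0.014 0; 0 0 0 0 0.637 0.014 0; 0 0 0 0 0.637 0.014 0.4; 0 0 0 0 0.637 0.014 0.4; 0 0 0 0 0.637 0.014 0.4",
  force=25,
)

```text
t: 12.2
ee_pos: [604.7, -249.8, 47.3]
eef_rot: [0.001, 2.218, -2.219]
force: [0.8, 0.6, 0.4]
gripper_width: 0.804
```

Emit:
arm_command(
  motion="0 0 0 0 0 0 1; 0 0 0 0 0 0 1; 0 0 0 0 0 0 1; 0 0 0 0 0 0 1",
)

```text
t: 12.6
ee_pos: [604.3, -249.6, 46.2]
eef_rot: [0.0, 2.22, -2.219]
force: [0.9, 0.7, 2.1]
gripper_width: 0.546
```

```bash
python3 go.py 604.5 -247.5 180 -90;python3 - <<'E'
from h import *
im,d=ctrl.grab_frame('side'); cv2.imwrite('pics/s11.png',cv2.resize(im[60:240,150:380],None,fx=3.3,fy=3.3))
E
```

```text
t 12.6 pos [ 604.3 -249.6   46.2] yaw -89.89 tilt y [ 0.002  0.    -1.   ] q [-0.49  0.68  1.61  0.    0.86  1.07] F [0.9 0.7 2.1] g 0.546
turn [ 0.001  0.002 -0.002] shift [-0.0033 -0.8922 -0.0146] calls 1
```

View pics/s11.png

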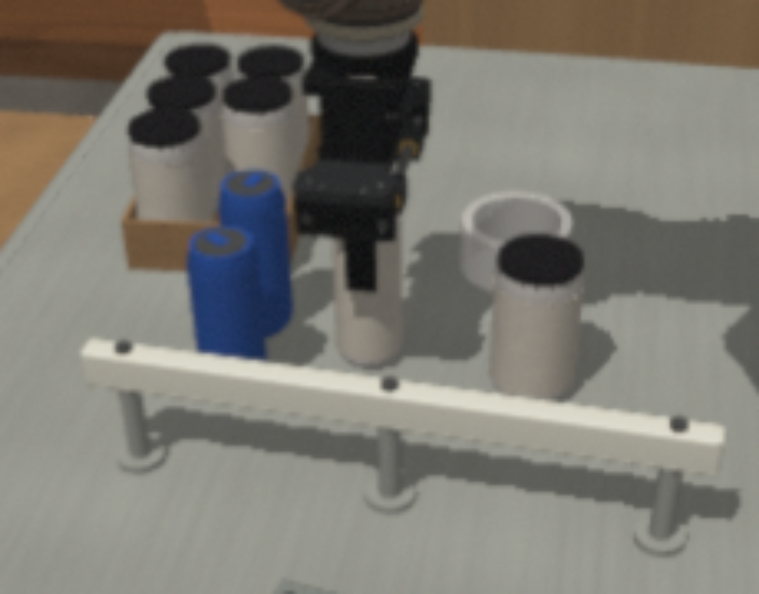

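Emit:
arm_command(
  motion="0 0 0 0 0 0 1; 0 0 0 0 -0.1 0 1; 0 0 0 0 -0.3 0 1; 0 0 0 0 -0.55 0 1; 0 0 0 0 -0.8 0 1; 0 0 0 0 -0.97 0 1; 0 0 0 0 -0.97 0 1; 0 0 0 0 -0.97 0 1",
  force=30,
)

```text
t: 13.45
ee_pos: [603.5, -249.5, 191.3]
eef_rot: [-0.001, 2.22, -2.219]
force: [0.3, -0.7, -4.0]
gripper_width: 0.551
```

```bash
python3 go.py 553.5 300.5 195 -90;python3 - <<'E'
from h import *
im,d=ctrl.grab_frame('side'); cv2.imwrite('pics/s12.png',cv2.resize(im[40:240,150:380],None,fx=3,fy=3))
c=ctrl.calibration('side'); X=cloud(c,d)
m=(im.min(2)>110)&(np.hypot(X[...,0]-604,X[...,1]+249)<30)&(X[...,2]>60)
print(m.sum(), X[m].min(0),X[m].max(0))
E
```

```text
t 13.45 pos [ 603.5 -249.5  191.3] yaw -89.88 tilt y [ 0.001  0.001 -1.   ] q [-0.49  0.52  1.47  0.    1.15  1.07] F [ 0.3 -0.7 -4. ] g 0.551
turn [ 0.001  0.003 -0.002] shift [ 0.3262 -0.023  -3.6671] calls 3.667108473056447
part: [ 0.     0.001 -0.   ] [ 0.089 -0.006 -1.   ]
286 [ 585.40138408 -241.93254913  143.64381754] [ 631.26339566 -219.24702617  267.71908544]
```

View pics/s12.png

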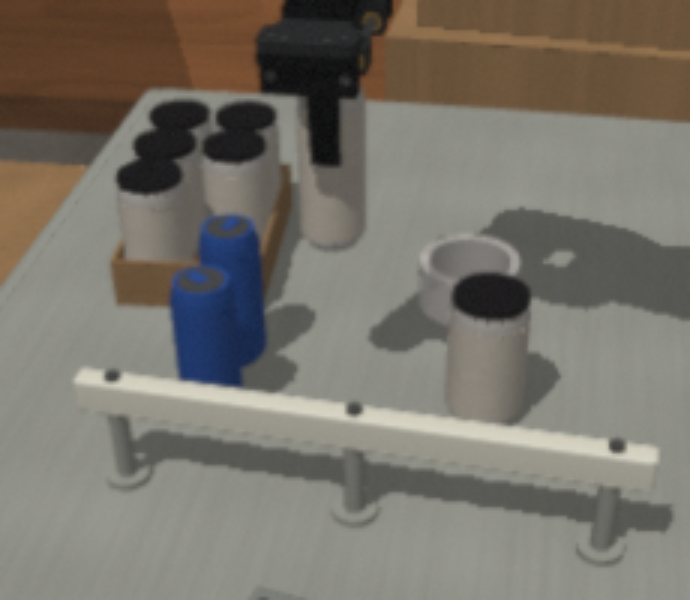

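Emit:
arm_command(
  motion="0 0 0 0.01 0 -0.1 1; 0 0 0 0.03 0 -0.3 1; 0 0 0 0.05 0 -0.5 1; 0 0 0 0.07 0 -0.7 1; 0 0 0 0.08 0 -0.9 1; 0 0 0 0.09 0 -1 1; 0 0 0 0.09 0 -1 1",
)

```text
t: 14.2
ee_pos: [589.5, -97.5, 190.8]
eef_rot: [-0.005, 2.221, -2.218]
force: [0.3, -0.3, -3.4]
gripper_width: 0.551
```

Emit:
arm_command(
  motion="0 0 0 0.01 0 -0.1 1; 0 0 0 0.03 0 -0.3 1; 0 0 0 0.05 0 -0.5 1; 0 0 0 0.07 0 -0.7 1; 0 0 0 0.08 0 -0.9 1; 0 0 0 0.09 0 -1 1; 0 0 0 0.09 0 -1 1",
)

```text
t: 14.9
ee_pos: [576.1, 51.6, 191.4]
eef_rot: [-0.003, 2.22, -2.218]
force: [0.3, -0.2, -3.6]
gripper_width: 0.553
```

Emit:
arm_command(
  motion="0 0 0 0.01 0 -0.1 1; 0 0 0 0.03 0 -0.3 1; 0 0 0 0.05 0 -0.5 1; 0 0 0 0.07 0 -0.7 1; 0 0 0 0.08 0 -0.9 1; 0 0 0 0.09 0 -1 1; 0 0 0 0.09 0 -1 1",
)

```text
t: 15.6
ee_pos: [562.4, 201.3, 191.5]
eef_rot: [-0.002, 2.22, -2.219]
force: [-0.2, -0.3, -3.5]
gripper_width: 0.551
```

```bash
python3 go.py 553.5 300.5 191 -90
```

```text
t 15.6 pos [562.4 201.3 191.5] yaw -89.81 tilt y [ 0.001  0.001 -1.   ] q [0.23 0.44 1.62 0.   1.08 1.8 ] F [-0.2 -0.3 -3.5] g 0.551
turn [ 0.001  0.004 -0.002] shift [ 0.0571  0.0034 -0.6612] calls 1
```

Emit:
arm_command(
  motion="0 0 0 0.01 0 -0.1 1; 0 0 0 0.03 0 -0.3 1; 0 0 0 0.05 0 -0.5 1; 0 0 0 0.057 0 -0.661 1; 0 0 0 0.057 0 -0.661 1; 0 0 0 0.057 0 -0.661 1; 0 0 0 0.057 0 -0.661 1",
)

```text
t: 16.3
ee_pos: [554.0, 298.4, 191.7]
eef_rot: [0.001, 2.22, -2.22]
force: [0.1, 0.4, -2.4]
gripper_width: 0.551
```

```bash
python3 go.py 553.5 300.5 191 -90;python3 - <<'E'
from h import *
for n in('side','wrist','top'):
    c=ctrl.calibration(n);im,d=ctrl.grab_frame(n); np.savez(n+'13.npz',im=im,d=d,**c)
    cv2.imwrite(f'pics/{n}13.png',cv2.resize(im,None,fx=1.5,fy=1.5) if n!='top' else im)
E
```

```text
t 16.3 pos [554.  298.4 191.7] yaw -89.95 tilt y [ 0.002  0.    -1.   ] q [ 0.39  0.49  1.54 -0.    1.12  1.96] F [ 0.1  0.4 -2.4] g 0.551
turn [ 0.     0.001 -0.002] shift [ 0.0035  0.0045 -0.0142] calls 1
```

View pics/side13.png

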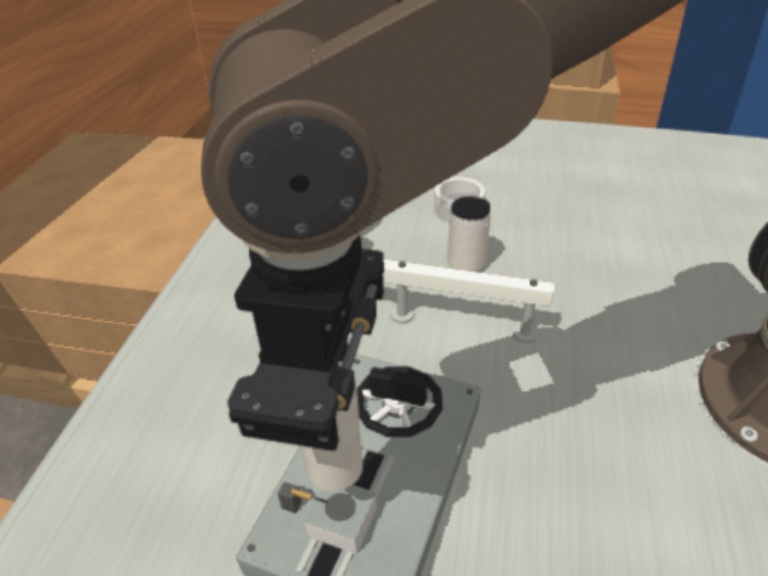

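View pics/wrist13.png

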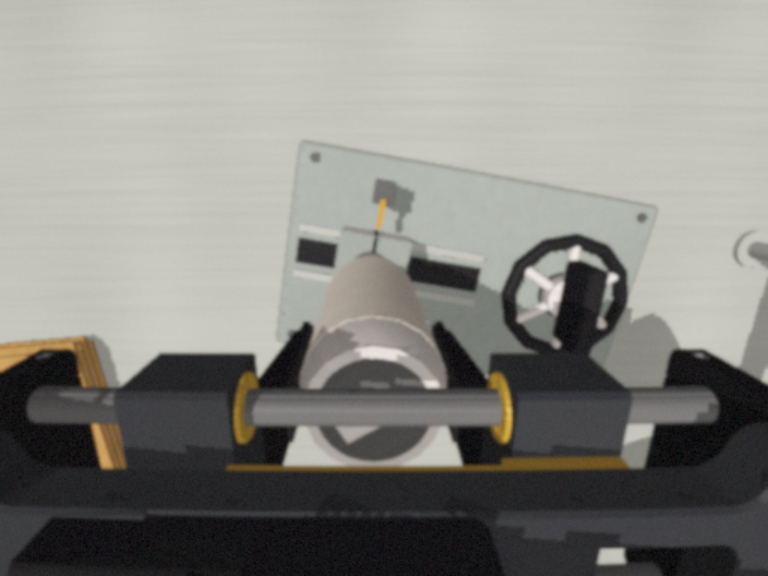

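View pics/top13.png

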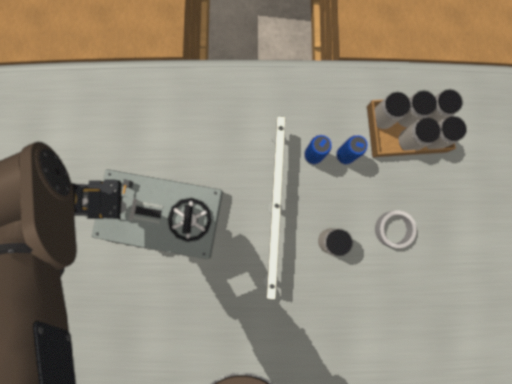

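```bash
cat > fit.py <<'E'
from h import *
from scipy.optimize import least_squares
def fit(n,im,d,c,ee,tip):
    X=cloud(c,d); hsv=im.astype(int)
    zb=tip-81
    m=(np.hypot(X[...,0]-ee[0],X[...,1]-ee[1])<32)&(X[...,2]>zb+14)&(X[...,2]<zb+ (118 if n=='wrist' else 75))&(im.min(2)>70)&(im.max(2).astype(int)-im.min(2)<45)
    m&= ~((X[...,2]>tip-3)&(abs(X[...,0]-ee[0])<11))
    P=X[m]
    def res(p): # axis at height ref
        z=P[:,2]-zb-60; return np.hypot(P[:,0]-p[0]-p[2]*z,P[:,1]-p[1]-p[3]*z)-26.5
    s=least_squares(res,[ee[0],ee[1],0,0],loss='soft_l1',f_scale=1.)
    s2=least_squares(lambda p:res([p[0],p[1],0,0]),[ee[0],ee[1]],loss='soft_l1',f_scale=1.)
    print(n,m.sum(),'axis mid',s.x[:2].round(1),'tilt',s.x[2:].round(3),'upright fit',s2.x.round(1),'rms',np.sqrt((s.fun**2).mean()).round(2),'zmin',P[:,2].min().round(1))
E
python3 - <<'E'
from fit import *
for n in('wrist','side'):
    f=np.load(n+'13.npz');c={k:(float(f[k]) if f[k].ndim==0 else f[k]) for k in f.files}
    fit(n,f['im'],f['d'],c,np.array([554,298.4,191.7]),191.7+35.5)
a=cv2.imread('pics/side13.png'); cv2.imwrite('pics/side13c.png',cv2.resize(a[400:560,240:400],None,fx=3.7,fy=3.7))
c=ctrl.calibration('side')
E
```

```text
wrist 2571 axis mid [554.3 299.7] tilt [-0.   -0.01] upright fit [554.3 299.5] rms 0.27 zmin 160.4
side 984 axis mid [555.5 299. ] tilt [-0.002 -0.019] upright fit [555.6 299.3] rms 0.54 zmin 160.4
```

View pics/side13c.png

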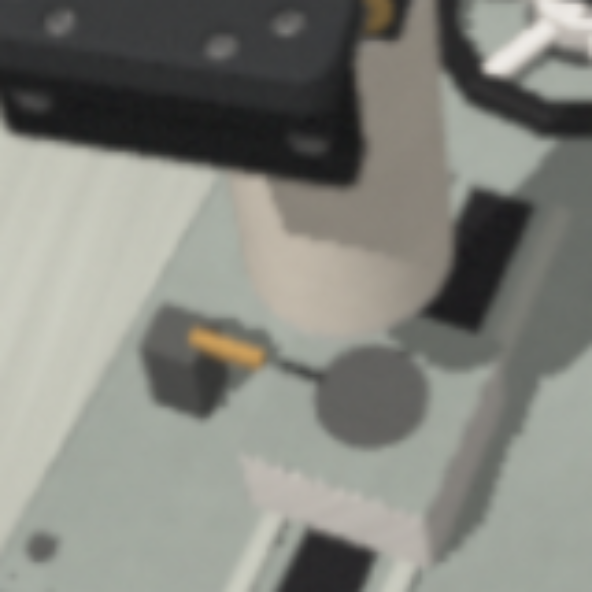

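Emit:
arm_command(
  motion="0 0 0 0 0.05 -0.01 1; 0 0 0 0 0.14 -0.01 1; 0 0 0 0 0.23 -0.01 1; 0 0 0 0 0.27 -0.01 1; 0 0 0 0 0.27 -0.01 1; 0 0 0 0 0.27 -0.01 1; 0 0 0 0 0.27 -0.01 1",
)

```text
t: 17.15
ee_pos: [554.1, 301.0, 151.7]
eef_rot: [0.0, 2.22, -2.218]
force: [-0.5, -0.8, -2.7]
gripper_width: 0.552
```

```bash
python3 go.py 553.5 300.5 139.7 -90;python3 - <<'E'
from fit import *
ee=ctrl.read_state()['ee_pos']
for n in('side','wrist'):
    c=ctrl.calibration(n);im,d=ctrl.grab_frame(n); np.savez(n+'14.npz',im=im,d=d,**c)
    fit(n,im,d,c,ee,ee[2]+35.5)
    X=cloud(c,d)
    if n=='side':
        cv2.imwrite('pics/side14c.png',cv2.resize(im[270:384,160:270],None,fx=5,fy=5,interpolation=cv2.INTER_CUBIC))
        for zb in (100,103,106,109):
            t=np.linspace(0,2*np.pi,72); q=proj(c,np.c_[555.3+26.5*np.cos(t),300.3+26.5*np.sin(t),0*t+zb]); print(zb,'lowest px',q[q[:,1].argmax()].round(1))
        for u in (221,225,229): print(u,[ (v,X[v,u].round(0).astype(int).tolist()) for v in range(322,346,2)])
E
```

```text
t 17.15 pos [554.1 301.  151.7] yaw -89.89 tilt y [ 0.002  0.001 -1.   ] q [ 0.39  0.53  1.58 -0.    1.03  1.96] F [-0.5 -0.8 -2.7] g 0.552
turn [ 0.001  0.003 -0.003] shift [0.0043 0.0798 0.0037] calls 1
side 742 axis mid [555.7 302.3] tilt [0.015 0.004] upright fit [555.5 302.3] rms 0.56 zmin 120.3
100 lowest px [224.8 348.5]
103 lowest px [224.6 347.5]
106 lowest px [224.5 346.4]
109 lowest px [224.3 345.4]
221 [(322, [526, 384, 268]), (324, [549, 328, 169]), (326, [550, 328, 163]), (328, [550, 328, 158]), (330, [551, 328, 154]), (332, [551, 329, 150]), (334, [551, 330, 146]), (336, [552, 328, 137]), (338, [552, 328, 132]), (340, [553, 329, 127]), (342, [554, 328, 120]), (344, [560, 314, 87])]
225 [(322, [521, 384, 270]), (324, [521, 384, 266]), (326, [545, 326, 162]), (328, [545, 327, 159]), (330, [546, 326, 152]), (332, [546, 327, 149]), (334, [546, 326, 142]), (336, [547, 326, 136]), (338, [547, 326, 131]), (340, [547, 327, 127]), (342, [547, 328, 123]), (344, [555, 312, 86])]
229 [(322, [539, 324, 170]), (324, [540, 323, 164]), (326, [540, 324, 160]), (328, [540, 324, 154]), (330, [540, 325, 151]), (332, [541, 325, 147]), (334, [541, 325, 140]), (336, [542, 324, 134]), (338, [542, 325, 130]), (340, [542, 325, 125]), (342, [543, 325, 119]), (344, [548, 311, 87])]
wrist 2567 axis mid [554.3 302.4] tilt [-0.001 -0.011] upright fit [554.3 302.2] rms 0.25 zmin 120.4
```

View pics/side14c.png

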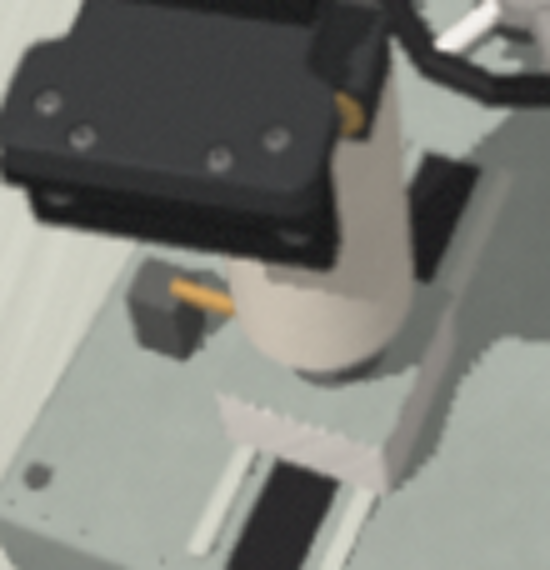

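Emit:
arm_command(
  motion="0 0 0 0 0.03 0.012 1; 0 0 0 0 0.06 0.012 1; 0 0 0 0 0.08 0.012 1; 0 0 0 0 0.08 0.012 1; 0 0 0 0 0.08 0.012 1; 0 0 0 0 0.08 0.012 1; 0 0 0 0 0.08 0.012 1; 0 0 0 0 0.08 0.012 1",
)

```text
t: 18.05
ee_pos: [553.9, 299.1, 139.3]
eef_rot: [-0.0, 2.22, -2.219]
force: [-0.1, -0.6, -2.9]
gripper_width: 0.55
```

```bash
python3 go.py 553.5 300.5 139.7 -90;python3 - <<'E'
from fit import *
ee=ctrl.read_state()['ee_pos']
for n in('side','wrist','top'):
    c=ctrl.calibration(n);im,d=ctrl.grab_frame(n); np.savez(n+'15.npz',im=im,d=d,**c)
    X=cloud(c,d)
    if n!='top': fit(n,im,d,c,ee,ee[2]+35.5)
    if n=='side':
        cv2.imwrite('pics/side15c.png',cv2.resize(im[270:384,160:270],None,fx=5,fy=5,interpolation=cv2.INTER_CUBIC))
    m=(abs(X[...,2]-85.5)<3)&(np.hypot(X[...,0]-554,X[...,1]-300.5)<42)
    if m.sum()>20: print(n,m.sum(),'head edge extents along coder y:',np.percentile((X[m][:,:2]-[539.8,220.7])@[.171,.985],[1,99]).round(1),'x',np.percentile((X[m][:,:2]-[539.8,220.7])@[.985,-.171],[1,99]).round(1))
    if n=='top': cv2.imwrite('pics/top15.png',cv2.resize(im[150:260,80:230],None,fx=5,fy=5,interpolation=cv2.INTER_CUBIC))
    if n=='wrist': cv2.imwrite('pics/wrist15.png',cv2.resize(im[70:260,150:450],None,fx=2.6,fy=2.6,interpolation=cv2.INTER_CUBIC))
E
```

```text
t 18.05 pos [553.9 299.1 139.3] yaw -89.89 tilt y [ 0.002  0.001 -1.   ] q [ 0.39  0.54  1.59 -0.    1.01  1.96] F [-0.1 -0.6 -2.9] g 0.55
turn [ 0.001  0.003 -0.002] shift [ 0.003  -0.0024 -0.009 ] calls 1
side 684 axis mid [555.5 300.4] tilt [0.011 0.005] upright fit [555.3 300.3] rms 0.55 zmin 108.1
side 523 head edge extents along coder y: [ 55.1 110. ] x [-26.9  37.6]
wrist 2569 axis mid [554.2 300.5] tilt [-0.   -0.01] upright fit [554.2 300.3] rms 0.26 zmin 107.9
wrist 705 head edge extents along coder y: [ 53.9 109.3] x [ 4.2 40.8]
```

View pics/side15c.png

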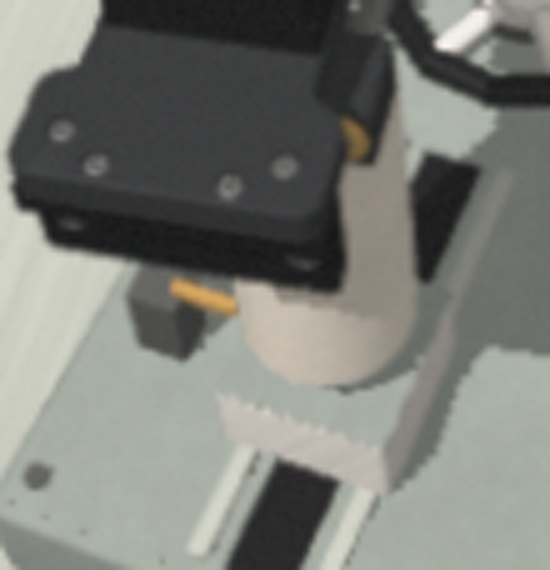

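View pics/wrist15.png

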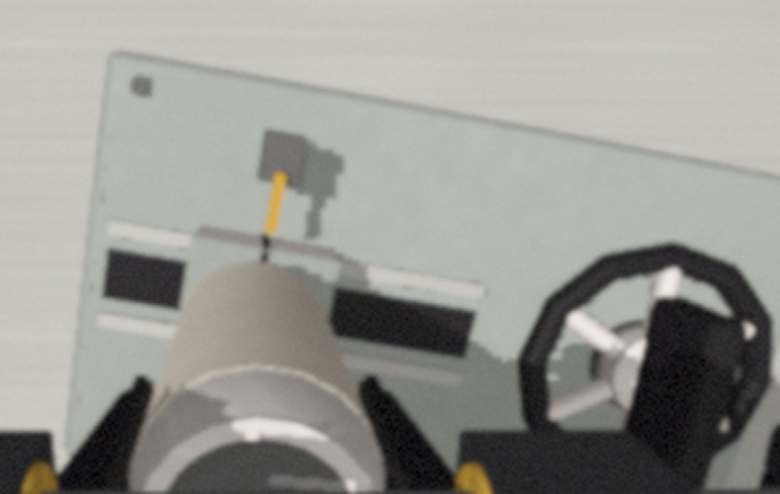

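View pics/top15.png

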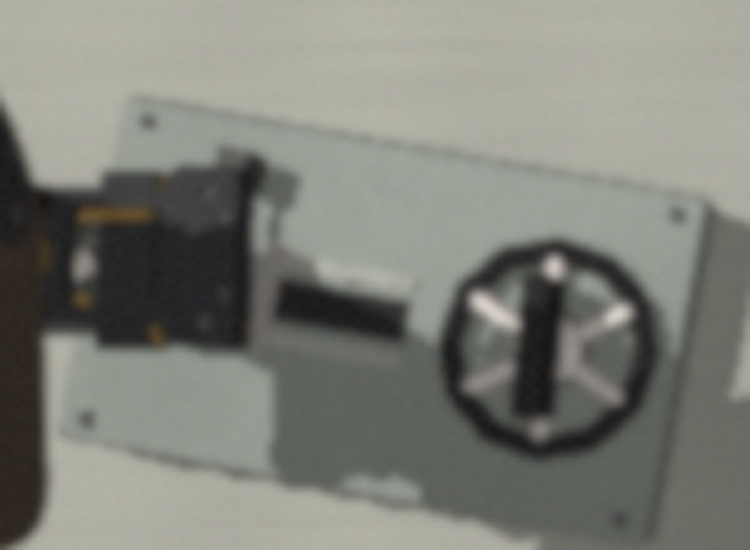

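Run:
```python
from h import *
s=ctrl.read_state(); print(s['t'],s['ee_pos'].round(1),abs(s['qvel']).max().round(4),s['gripper_width'])
c=ctrl.calibration('top'); a=np.load('top0.npz')['d']; d=np.load('top15.npz')['d']
X0=cloud(c,a);X=cloud(c,d)
for n,g,z in(('wide',(472,-229),118),('tape',(499,-357),47)):
    for Q in(X0,X):
        m=(abs(Q[...,2]-z)<6)&(np.hypot(Q[...,0]-g[0],Q[...,1]-g[1])<75); 
        print(n,m.sum(),Q[m].mean(0).round(1))
print(ctrl.job_done())
```

```text
18.2 [553.9 299.1 139.3] 0.0017 0.5521265521721597
wide 548 [ 471.9 -228.5  118.9]
wide 547 [ 471.8 -228.5  118.9]
tape 310 [ 500.  -381.9   46.7]
tape 308 [ 501.  -382.2   46.8]
the job is handed in; nothing more can be done
None
```

I handed in the job at t = 18.2 s; `job_done` gives no verdict. The head is on its mark, and the slim can was still in the gripper over it.

- **Handwheel:** I turned it about 168° clockwise in one grasp and let go. The side view puts the head line within about 0.5 mm of the pointer. The wrist view put it about 1.8 mm past the pointer. Both are inside the 4 mm limit.
- **Slim can:** I chose the white one and ruled out the two blue look-alikes. I gripped it at 30 N and lifted it about 145 mm, carrying it over the rail with its bottom about 40 mm above the rail's top.
- **Final pose:** The can is within about 1.5 mm of the head's centre and tilted about 0.01 rad or less. Its bottom is about 8 mm above the head; that height assumes no slip in the grip, and the side picture agrees. The arm was still.
- **Wide can and tape roll:** Before and after, their positions differ by about 1 mm or less.

**What disagreed:**
- **TCP offset:** The real fingertips are about 35 mm above the reported TCP, in both the wrist and side depth pictures. Because of this my first closing shut just above the grip bar and caught nothing; the wheel did not visibly move. I corrected for the offset in every later move.
- **Head centre:** The cameras differed by about 1 to 3 mm, so I used an average.

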